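# Rack up the effects modules and charge the microphones

### The job

Get the singer's board ready for rehearsal: stand every effects module on the plywood board in one straight row running from the power unit, with each contact face butted flush against its neighbour so that no gap is left, front and back edges in line with the power unit's and all foot switches to the board's front, in whatever order. Lay every upright microphone on its side in a lane of the charging cradle, centred over the two saddles (either way round). Only when all of that is done, throw the power unit's toggle lever fully over to on; leave the other things on the table where they are.

Things in the scene. Friction and masses are not known exactly. Their poses are not given: they have to be found in the camera images.
- board: fixed plywood board, 130 (x) x 370 (y) x 10 mm thick. Origin: centre of the underside; -x is its front (towards the robot). The power unit, a fixed dark steel block 90 (x) x 70 (y) x 40 mm high, stands on its +y end (centre 150 mm from the origin along y, same x) with the toggle lever on top
- dock_face (a point): bottom middle of the power unit's contact face, at the height of the board's top; the face looks along the board's -y and this point has the axes of the board. The row of modules starts here (first module's origin 30 mm along -y, then 90, 150, 210 mm); the board is flat, with no rails or magnets
- module_a: module A: aluminium box 90 (x) x 60 (y) x 40 mm high, 0.3 kg, starts on the board, off the power unit. Origin: centre of underside. Across mid-top a steel guard bar 12 (x) x 36 (y) x 24 mm high (top 64 mm above underside), good to grip. On top at the front end (-x) a round foot switch, at the back two knobs. Contact faces: the 90 x 40 mm sides (+y, -y). All modules are the same size
- module_b: module B: aluminium box 90 (x) x 60 (y) x 40 mm high, 0.3 kg, starts on the table or is absent. Origin: centre of underside. Across mid-top a steel guard bar 12 (x) x 36 (y) x 24 mm high (top 64 mm above underside), good to grip. On top at the front end (-x) a round foot switch, at the back two knobs. Contact faces: the 90 x 40 mm sides (+y, -y). All modules are the same size
- module_c: module C: aluminium box 90 (x) x 60 (y) x 40 mm high, 0.3 kg, starts on the table or is absent. Origin: centre of underside. Across mid-top a steel guard bar 12 (x) x 36 (y) x 24 mm high (top 64 mm above underside), good to grip. On top at the front end (-x) a round foot switch, at the back two knobs. Contact faces: the 90 x 40 mm sides (+y, -y). All modules are the same size
- module_d: module D: aluminium box 90 (x) x 60 (y) x 40 mm high, 0.3 kg, starts on the table or is absent. Origin: centre of underside. Across mid-top a steel guard bar 12 (x) x 36 (y) x 24 mm high (top 64 mm above underside), good to grip. On top at the front end (-x) a round foot switch, at the back two knobs. Contact faces: the 90 x 40 mm sides (+y, -y). All modules are the same size
- cradle: fixed charging cradle, black base 190 (x) x 120 (y) x 8 mm, origin: centre of underside. Two lanes along y, at x = -45 and +45 mm, each of two grey 90-degree V saddles (10 mm thick, at y = -38 and +38 mm; tips 43 mm high, 30 mm to each side of the lane's axis) that carry a microphone with its axis 44 mm above the table; 66 mm free between saddles for fingers
- lane_near (a point): lane on the -x side: where the middle of a laid microphone belongs (on its axis, 44 mm above the table)
- lane_far (a point): lane on the +x side: the same
- mic_a: microphone A: compact cordless microphone, a plain cylinder 36 mm in diameter and 120 mm long (black body, bare steel grille at the head end), about 0.16 kg, at the start standing upright on its tail on the table. Origin: centre of the tail face; z axis: along the cylinder towards the grille. May be absent
- mic_a_mid (a point): middle of microphone A on its axis, 60 mm from the tail
- mic_b: microphone B: compact cordless microphone, a plain cylinder 36 mm in diameter and 120 mm long (black body, bare steel grille at the head end), about 0.16 kg, at the start standing upright on its tail on the table. Origin: centre of the tail face; z axis: along the cylinder towards the grille. May be absent
- mic_b_mid (a point): middle of microphone B on its axis, 60 mm from the tail
- switch (a joint): toggle lever on top of the power unit, rad: 0 = off (leaning 0.5 rad to the board's -x), 1.0 = fully on (leaning 0.5 rad to +x). Its pivot lies above the middle of the power unit, 72 mm above the table, axis along the board's y; it needs about 1.5 N at the tip, and stays where it is left
- switch_tip (a point): centre of the lever's ball tip, 26 mm in diameter, 50 mm from the pivot
- pick_tin: bystander, loose, to be left where it is: flat round steel tin, 34 mm in diameter, 22 mm high
- tuner: bystander, loose, to be left where it is: small black tuner, 55 x 32 x 16 mm
- drum_key: bystander, loose, to be left where it is: steel drum key, 48 x 30 x 16 mm
- mug: bystander, loose, to be left where it is: white mug, 80 mm in diameter, 90 mm high
- tape_roll: bystander, loose, to be left where it is: black roll of tape, 104 mm in diameter, 48 mm high
- metronome: bystander, loose, to be left where it is: wooden metronome, 90 mm wide, 130 mm high
- cable_box: bystander, loose, to be left where it is: cardboard box, 70 x 100 x 50 mm
There are look-alikes about, which are no part of the job. Of the things shaped like the cradle, the black one is meant.

How it is judged:
By the outcome, as a careful person would: the job done as asked, in the order asked, and still so for the second after the job is handed in, with the robot touching nothing.
Of module_b, module_c, module_d only 2 to 3 are there at a start; the rules pass over those that are not, and their reading is None.
Of mic_a, mic_b only 1 to 2 are there at a start; the rules pass over those that are not, and their reading is None.
At some moment in a run one of module_a, module_b, module_c, module_d may be knocked a few centimetres aside while the robot is not near it.
It also fails if it takes over 210 s, if anything falls off the work surface, if the arm or the gripper's body presses on something with over 40 N, if the wrist force passes 120 N, or if a joint passes its speed limit or range.

### The arm

A 7-joint arm with a two-finger parallel gripper is mounted at the origin on the work surface. World frame = base frame: x ahead of the robot, y to its left, z up, the work surface at z = 0. Lengths are in mm, angles in rad, forces in N, time in s.
With the tool pointing down it reaches from about 400 to 875 mm from the base axis. Payload 4.4 kg.
Tool frame: the origin (TCP) lies at the very end of the fingers, on their centre line; the grasp point (between the pads) lies 19 mm behind it; z points along the fingers, x is the direction in which the jaws open and shut, and the axes are right-handed (so a half turn about z gives the same grasp; the last joint's range is limited). The gripper opens to 85 mm and grips with 20 to 120 N. Pads are 22 mm wide; open, the fingers measure 114 mm over their backs; the gripper's body (76 mm by 85 mm) begins 54 mm behind the grasp point. The pads swing forward as they close: fully open they stand 13 mm farther back than shut.
Start: joints at [1.144, 0.628, 0.038, 1.517, -0.027, 0.996, -0.02], TCP at [229.494, -608.154, 211.113] pointing down, gripper open.
Joint ranges: [-3.06, 3.06], [-0.37, 2.12], [-1.25, 1.32], [0.18, 2.47], [-1.1, 4.24], [0.23, 1.98], [-2.94, 2.94]. Speed limits (rad/s): [2.57, 2.57, 3.14, 3.14, 3.14, 3.14, 3.14].

### API

Orientations are given as [roll, pitch, yaw] about the fixed x, y, z axes, in that order (R = Rz(yaw) Ry(pitch) Rx(roll)).
In Python, from cell import * gives the robot as it stands. The module is installed in compiled form; this text tells all that it offers.
- The arm moves only by the tool play_rows, never from a script. Its argument "targets" is a list of rows, each an object with "slide": the shift along the tool's x, y, z in mm, a list of three; "turn": the turn, a rotation vector about the tool's x, y, z in degrees, a list of three; "hand": the finger opening in mm, from 0 to 85.4. A call has 1 to 5 rows; each row shifts and turns the commanded pose from where the row before left it, along the tool's axes as they then stand; what a row does not reach is not made up. A row lasts 1/8 s, in which the tool goes at most 62.5 mm and 10.7 degrees, less where a joint would pass 70% of its speed; a pose out of reach is approached as far as the arm can. A call is refused whole if a number of a shift passes 62.5 or a number of a turn 10.7, either way. A call with a gripper value outside its range is refused whole. The fingers move at their own pace and stop on an object; the grip force is fixed at half the most. Time passes only in rows, so rows that do not move let the fingers close. It gives the time, the measured TCP pose, the force and the opening at its end, in the units of the state.
- read_state(): the state, without advancing time (a new reading comes with each control period).
- get_image(name): name is "scene" or "top" or "wrist"; returns (picture, depth): 384x512x3 uint8, blue, green, red; 384x512 float32, mm along the optical axis (not along the pixel's ray), 0 where there is no reading.
- calibration(name): a dict with "K" (3x3 intrinsics, pixels), "D" ([k1, k2, p1, p2, k3] as OpenCV has them; the pictures are not rectified), "R" (3x3) and "t" (3): a world point X has camera coordinates R X + t. Camera axes: x right, y down, z forward; pixel columns grow to the right and rows downward; lengths in mm; the calibration is good to about 2 mm. A picture is of the moment at which its call begins: read the wrist's pose just before it. calibration takes no time and is no camera call; for the wrist camera it gives the pose at the moment of the call.
- finish_job(): hands the job in, once; it reports no verdict.
The state is a dict: "clock": time; "qpos": joint angles; "qd": joint speeds; "tau": joint torques, N m; "eef_pos": TCP position; "tool_rot": TCP orientation; "force": force on the tool from outside, world axes, zero at the start; "torque": the same for the moment, N m; "width": finger opening in mm.
Only numpy, scipy, OpenCV 4.12 (cv2) and the standard library are available. Lean on these libraries where they do the work, as an engineer would, in place of code of your own. Each camera call takes 0.05 s, during which the arm holds its last target.

## Working session

There is one attempt and no reset: what is moved stays moved. The work goes in short steps, Python scripts to look and compute and a tool call to move; the robot and the scene stay as the last step left them, time stands still between calls to the robot, and variables do not carry over. Pictures are saved under pics/ and viewed, and the job is handed in when it is done.

Besides the shell and the picture viewer there is one more tool, called after "Emit:" as name(argument=value, ...) on one line, values as JSON. play_rows: Moves the arm, as the interface text tells. Its arguments: {"type":"object","properties":{"targets":{"type":"array"}},"required":["targets"]}

```bash
mkdir -p pics; ls; python3 - <<'E'
from cell import *
import cv2, numpy as np
print(read_state())
for n in ["scene","top","wrist"]:
    im,d=get_image(n); cv2.imwrite(f"pics/{n}0.png",im); np.save(f"{n}0.npy",d)
    c=calibration(n); print(n,c)
E
```

```text
pics
{'clock': 0.0, 'qpos': array([ 1.14420973,  0.62935936,  0.03844012,  1.51836353, -0.02704201,
        0.99628956, -0.01997284]), 'qd': array([ 0.00137704,  0.00075248,  0.00010823, -0.00030104,  0.00050568,
       -0.00020092, -0.00195289]), 'tau': array([ 2.32719340e-04, -5.63404477e+01,  1.22620538e+00, -1.93445742e+01,
        1.09278836e-02,  1.06799137e-02,  2.74070908e-05]), 'eef_pos': array([ 229.26361969, -607.520153  ,  210.18192915]), 'tool_rot': array([-3.14158200e+00,  1.90237731e-03, -1.21000384e+00]), 'force': array([ 0.584115  ,  0.60546396, -0.3194147 ]), 'torque': array([ 0.04246753, -0.05489599,  0.02882657]), 'width': 85.35466643767374}
scene {'K': array([[348.44142422,   0.        , 250.79234502],
       [  0.        , 348.44142422, 191.29006669],
       [  0.        ,   0.        ,   1.        ]]), 'D': array([-0.01860023,  0.        ,  0.        ,  0.        ,  0.        ]), 'R': array([[-0.58480475,  0.81086877, -0.02225417],
       [ 0.53405654,  0.36422607, -0.76296985],
       [-0.61056287, -0.45807337, -0.6460509 ]]), 't': array([ 328.59114152, -198.2
[... 235 characters left out ...]
     ,  0.        ,  0.        ]), 'R': array([[-0.02735152, -0.99899921,  0.03539034],
       [-0.99365018,  0.02330563, -0.11007347],
       [ 0.10913852, -0.03817629, -0.99329319]]), 't': array([ -60.02964461,  507.65556547, 1065.15135024])}
wrist {'K': array([[330.39278134,   0.        , 258.09656696],
       [  0.        , 330.39278134, 195.78645643],
       [  0.        ,   0.        ,   1.        ]]), 'D': array([-0.06280986,  0.        ,  0.        ,  0.        ,  0.        ]), 'R': array([[ 0.35263819, -0.93575829, -0.00165444],
       [-0.89582307, -0.33809865,  0.28842733],
       [-0.27045763, -0.1002284 , -0.95750036]]), 't': array([-649.6374049 ,  -37.56166188,  379.81424309])}
```

View pics/top0.png

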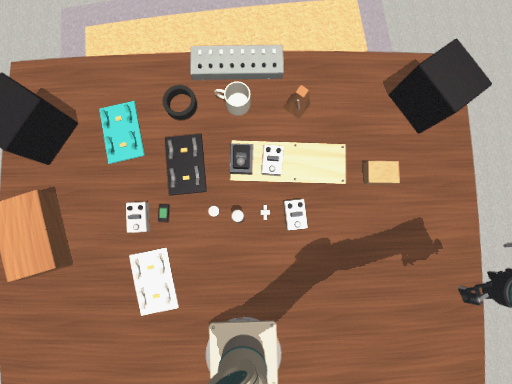

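View pics/scene0.png

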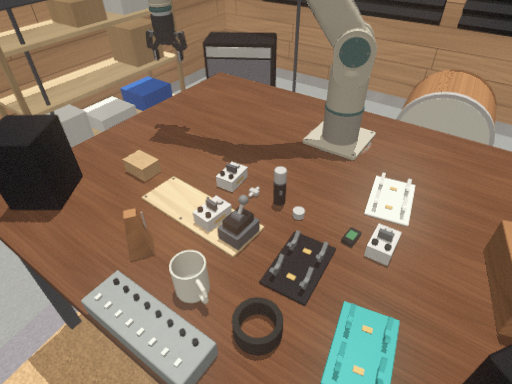

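View pics/wrist0.png

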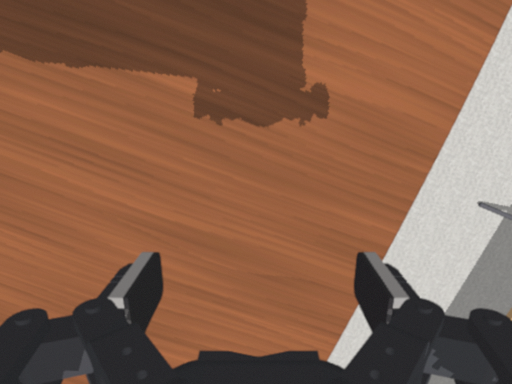

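The top view shows three modules: (273,160) on the board, (296,214) and (137,217) on the table. One mic stands at (237,215). The pick tin is at (213,211). The black cradle at (185,164) fits; the teal one at (121,132) and the white one at (153,282) are look-alikes. I'll enlarge and measure.

```bash
cat > h.py <<'E'
from cell import *
import cv2, numpy as np
def ray(n,uv,c=None):
    c=c or calibration(n)
    uv=np.array(uv,float).reshape(-1,1,2)
    p=cv2.undistortPoints(uv,c["K"],c["D"])[:,0]
    d=np.c_[p,np.ones(len(p))]@c["R"]; o=-c["R"].T@c["t"]
    return o,d
def onz(n,uv,z,c=None):
    o,d=ray(n,uv,c); return o+d*((z-o[2])/d[:,2])[:,None]
def cloud(n,depth,c=None):
    v,u=np.mgrid[0:384,0:512]
    o,d=ray(n,np.c_[u.ravel(),v.ravel()],c)
    return (o+d*depth.reshape(-1,1)).reshape(384,512,3)
def rectz(P,lab=""):
    r=cv2.minAreaRect(P[:,:2].astype(np.float32)); return r
E
python3 - <<'E'
from h import *
im=cv2.imread("pics/top0.png"); d=np.load("top0.npy")
cv2.imwrite("pics/top0b.png",cv2.resize(im[130:250,115:355],None,fx=3.3,fy=3.3,interpolation=cv2.INTER_CUBIC))
P=cloud("top",d)
for uv in [(273,160),(273,167),(296,214),(137,217),(237,215),(213,211),(185,164),(241,158),(320,160),(300,300),(185,150)]:
    print(uv,im[uv[1],uv[0]],P[uv[1],uv[0]].round(1))
E
```

```text
(273, 160) [73 72 71] [ 591.1 -106.6   64.3]
(273, 167) [236 240 243] [ 571.  -106.5   56.3]
(296, 214) [132 130 130] [ 425.9 -170.3   65.3]
(137, 217) [124 122 121] [428.5 304.   62.7]
(237, 215) [243 245 246] [425.5   3.6 118.5]
(213, 211) [243 245 246] [443.4  80.9  21.5]
(185, 164) [57 56 60] [595.8 169.9   5.4]
(241, 158) [141 145 148] [586.7 -11.1 126.5]
(320, 160) [202 244 246] [ 598.8 -261.7   10.1]
(300, 300) [ 65  94 143] [ 159.5 -182.4   -0.3]
(185, 150) [132 228 246] [ 386.5  -31.1 1116. ]
```

View pics/top0b.png

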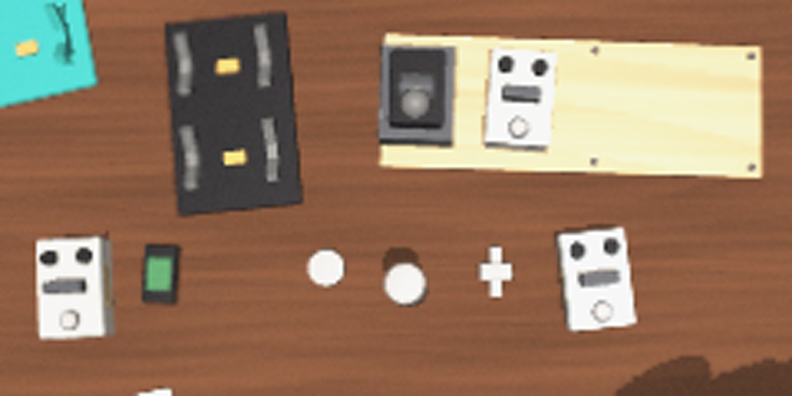

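```bash
cat >> h.py <<'E'
def region(P,z0,z1,xy,r):
    m=(P[...,2]>z0)&(P[...,2]<z1)&(np.hypot(P[...,0]-xy[0],P[...,1]-xy[1])<r)
    return m
def rr(P,m):
    n,l,s,_=cv2.connectedComponentsWithStats(m.astype(np.uint8))
    if n<2: return None
    k=1+np.argmax(s[1:,4]); Q=P[l==k]
    r=cv2.minAreaRect(Q[:,:2].astype(np.float32))
    (cx,cy),(w,h),a=r
    # report with long side yaw
    yaw=a if w>=h else a+90
    yaw=(yaw+90)%180-90
    return dict(c=(round(cx,1),round(cy,1)),L=round(max(w,h),1),W=round(min(w,h),1),yaw=round(yaw,2),n=len(Q),z=round(float(np.median(Q[:,2])),1))
E
python3 - <<'E'
from h import *
for n in ["top","scene"]:
    P=cloud(n,np.load(n+"0.npy")); print(n)
    print("board",rr(P,region(P,5,15,(590,-150),260)))
    print("unit40-60",rr(P,region(P,44,56,(590,-10),60)))
    print("lever",rr(P,region(P,90,140,(590,-10),60)))
    for nm,xy,z in [("A",(590,-106),10),("M2",(426,-170),0),("M3",(428,304),0)]:
        print(nm,"body",rr(P,region(P,z+33,z+46,xy,70)),"bar",rr(P,region(P,z+59,z+70,xy,40)),"knob/sw",rr(P,region(P,z+46,z+59,xy,60)))
    print("mic",rr(P,region(P,110,130,(425,3),40)),"tin",rr(P,region(P,15,30,(443,81),40)))
    print("cradle",rr(P,region(P,4,50,(596,170),115)), rr(P,region(P,4,12,(596,170),115)))
    print("floor",np.median(P[200:240,420:440].reshape(-1,3),0))
E
```

```text
top
board {'c': (595.9, -159.9), 'L': 369.1, 'W': 133.3, 'yaw': 86.76, 'n': 3284, 'z': 9.8}
unit40-60 {'c': (600.5, -9.4), 'L': 84.2, 'W': 67.7, 'yaw': -1.34, 'n': 228, 'z': 49.5}
lever {'c': (578.9, -8.2), 'L': 23.2, 'W': 22.2, 'yaw': -87.23, 'n': 63, 'z': 125.0}
A body {'c': (597.3, -106.5), 'L': 90.4, 'W': 60.0, 'yaw': -6.33, 'n': 457, 'z': 49.6} bar {'c': (597.3, -107.5), 'L': 33.8, 'W': 12.1, 'yaw': 83.12, 'n': 47, 'z': 73.5} knob/sw {'c': (626.7, -92.7), 'L': 13.6, 'W': 12.3, 'yaw': -2.8, 'n': 22, 'z': 60.4}
M2 body {'c': (425.7, -173.2), 'L': 89.9, 'W': 60.7, 'yaw': 5.26, 'n': 478, 'z': 40.1} bar {'c': (426.1, -172.4), 'L': 33.6, 'W': 11.3, 'yaw': -82.3, 'n': 47, 'z': 63.7} knob/sw {'c': (452.7, -155.1), 'L': 15.1, 'W': 12.7, 'yaw': -3.83, 'n': 22, 'z': 50.1}
M3 body {'c': (430.2, 316.5), 'L': 88.0, 'W': 61.2, 'yaw': 2.43, 'n': 472, 'z': 39.9} bar {'c': (428.7, 315.2), 'L': 32.5, 'W': 11.9, 'yaw': 88.92, 'n': 38, 'z': 63.8} knob/sw {'c': (456.7, 331.5), 'L': 12.8, 'W': 12.1, 'yaw': 67.42, 'n': 22, 'z': 50.2}
mic {'c': (424.2, 2.3), 'L': 31.2, 'W': 31.1, 'yaw': -0.8, 'n': 120, 
[... 1030 characters left out ...]
32.5, -169.3), 'L': 33.8, 'W': 8.6, 'yaw': -73.68, 'n': 34, 'z': 52.3}
M3 body {'c': (432.1, 317.8), 'L': 93.4, 'W': 60.4, 'yaw': 1.82, 'n': 503, 'z': 39.2} bar {'c': (432.0, 318.0), 'L': 35.9, 'W': 12.7, 'yaw': -87.78, 'n': 65, 'z': 62.6} knob/sw {'c': (436.7, 318.4), 'L': 35.5, 'W': 6.1, 'yaw': -85.27, 'n': 61, 'z': 52.5}
mic {'c': (428.5, 6.4), 'L': 33.4, 'W': 32.0, 'yaw': -48.08, 'n': 98, 'z': 118.4} tin {'c': (447.4, 82.7), 'L': 31.0, 'W': 30.8, 'yaw': 28.78, 'n': 94, 'z': 21.4}
cradle {'c': (599.3, 171.4), 'L': 192.5, 'W': 120.5, 'yaw': 4.4, 'n': 3108, 'z': 7.6} {'c': (599.3, 171.4), 'L': 192.5, 'W': 120.5, 'yaw': 4.4, 'n': 2649, 'z': 7.3}
floor [252.14873167 391.83411983  -0.8647662 ]
```

```bash
cat >> h.py <<'E'
from scipy.spatial.transform import Rotation as Ro, Slerp
import json
def tool(yaw,tilt=0,about='x'):
    """tool-down with x at yaw deg, then tilt deg about tool x"""
    return Ro.from_euler('xyz',[180,0,yaw],degrees=True)*Ro.from_euler(about,tilt,degrees=True)
def cur():
    s=read_state(); return np.array(s["eef_pos"]),Ro.from_euler('xyz',s["tool_rot"])
def plan(way,hand,start=None,mm=50,deg=9):
    """way: list of (pos,Ro); prints rows"""
    p,R=start or cur(); rows=[]
    for tp,tR in way:
        tp=np.array(tp,float); p0,R0=p,R
        rv=(R0.inv()*tR).as_rotvec(degrees=True)
        n=max(1,int(np.ceil(max(np.linalg.norm(tp-p0)/mm,np.linalg.norm(rv)/deg))))
        sl=Slerp([0,1],Ro.concatenate([R0,tR]))
        for i in range(1,n+1):
            gp=p0+(tp-p0)*i/n; gR=sl(i/n)
            s=np.round(R.inv().apply(gp-p)*2)/2
            t=np.round((R.inv()*gR).as_rotvec(degrees=True)*5)/5
            rows.append(dict(slide=[float(x)+0 for x in s],turn=[float(x)+0 for x in t],hand=hand))
            p=p+R.apply(s); R=R*Ro.from_rotvec(t,degrees=True)
    for i in range(0,len(rows),5): print(json.dumps(rows[i:i+5]))
    print("rows",len(rows),"end",p.round(1),R.as_euler('xyz',degrees=True).round(1))
    return p,R
def st():
    s=read_state(); print(round(s["clock"],2),s["eef_pos"].round(1),np.degrees(s["tool_rot"]).round(2),"F",s["force"].round(1),"w",round(s["width"],1),"q",s["qpos"].round(2))
E
python3 - <<'E'
from h import *
c=calibration("wrist"); p,R=cur(); o=-c["R"].T@c["t"]
print("cam in tool",R.inv().apply(o-p).round(1), "\n",(R.inv().as_matrix()@c["R"].T).round(3))
plan([((575,-105,230),tool(-5))],40)
E
```

```text
cam in tool [   0.5  -73.3 -163.1] 
 [[ 1.    -0.    -0.   ]
 [ 0.     0.958  0.288]
 [ 0.    -0.288  0.958]]
[{"slide": [-27.0, -38.5, -1.5], "turn": [0.0, 0.0, -5.0], "hand": 40}, {"slide": [-23.0, -40.5, -1.5], "turn": [0.0, 0.0, -4.8], "hand": 40}, {"slide": [-20.0, -43.0, -1.5], "turn": [0.0, 0.0, -5.0], "hand": 40}, {"slide": [-16.0, -44.0, -1.5], "turn": [0.0, 0.0, -5.0], "hand": 40}, {"slide": [-12.0, -45.0, -1.5], "turn": [0.0, 0.0, -5.0], "hand": 40}]
[{"slide": [-8.5, -46.5, -1.5], "turn": [0.0, 0.0, -4.8], "hand": 40}, {"slide": [-4.0, -46.5, -1.5], "turn": [0.0, 0.0, -5.0], "hand": 40}, {"slide": [-0.5, -47.0, -1.5], "turn": [0.0, 0.0, -5.0], "hand": 40}, {"slide": [4.0, -47.0, -1.0], "turn": [0.0, 0.0, -5.0], "hand": 40}, {"slide": [8.0, -46.0, -1.5], "turn": [0.0, 0.0, -4.8], "hand": 40}]
[{"slide": [12.0, -45.5, -1.5], "turn": [0.0, 0.0, -5.0], "hand": 40}, {"slide": [15.5, -44.0, -1.5], "turn": [0.0, 0.0, -5.0], "hand": 40}, {"slide": [19.5, -43.0, -1.5], "turn": [0.0, 0.0, -5.0], "hand": 40}]
rows 13 end [ 574.8 -104.8  229.9] [-179.9    0.    -4.9]
```

Emit:
play_rows(targets=[{"slide": [-27.0,-38.5,-1.5],"turn": [0.0,0.0,-5.0],"hand": 40},{"slide": [-23.0,-40.5,-1.5],"turn": [0.0,0.0,-4.8],"hand": 40},{"slide": [-20.0,-43.0,-1.5],"turn": [0.0,0.0,-5.0],"hand": 40},{"slide": [-16.0,-44.0,-1.5],"turn": [0.0,0.0,-5.0],"hand": 40},{"slide": [-12.0,-45.0,-1.5],"turn": [0.0,0.0,-5.0],"hand": 40}])

```text
clock: 0.78
eef_pos: [363.1, -413.7, 218.5]
tool_rot: [-3.142, 0.0, -0.774]
force: [0.8, -1.0, 0.6]
width: 39.9
```

Emit:
play_rows(targets=[{"slide": [-8.5,-46.5,-1.5],"turn": [0.0,0.0,-4.8],"hand": 40},{"slide": [-4.0,-46.5,-1.5],"turn": [0.0,0.0,-5.0],"hand": 40},{"slide": [-0.5,-47.0,-1.5],"turn": [0.0,0.0,-5.0],"hand": 40},{"slide": [4.0,-47.0,-1.0],"turn": [0.0,0.0,-5.0],"hand": 40},{"slide": [8.0,-46.0,-1.5],"turn": [0.0,0.0,-4.8],"hand": 40}])

```text
clock: 1.4
eef_pos: [495.9, -220.2, 225.6]
tool_rot: [3.142, 0.0, -0.345]
force: [1.4, -1.5, -0.3]
width: 40.0
```

Emit:
play_rows(targets=[{"slide": [12.0,-45.5,-1.5],"turn": [0.0,0.0,-5.0],"hand": 40},{"slide": [15.5,-44.0,-1.5],"turn": [0.0,0.0,-5.0],"hand": 40},{"slide": [19.5,-43.0,-1.5],"turn": [0.0,0.0,-5.0],"hand": 40},{"slide": [0,0,0],"turn": [0,0,0],"hand": 40}])

```text
clock: 1.9
eef_pos: [576.9, -100.1, 230.0]
tool_rot: [-3.138, -0.001, -0.079]
force: [-0.8, -0.7, -0.8]
width: 39.8
```

```bash
cat >> h.py <<'E'
def snap(n,tag):
    c=calibration(n); im,d=get_image(n); cv2.imwrite(f"pics/{n}{tag}.png",im); np.save(f"{n}{tag}.npy",d); np.save(f"{n}{tag}_c.npy",c,allow_pickle=True)
    return im,d,c,cloud(n,d,c)
E
python3 - <<'E'
from h import *
st()
im,d,c,P=snap("wrist","1")
print("A",rr(P,region(P,43,56,(598,-106),60)),"bar",rr(P,region(P,69,80,(598,-106),40)))
print("unit",rr(P,region(P,43,57,(605,-10),62)))
E
```

```text
1.9 [ 576.9 -100.1  230. ] [-1.7981e+02 -7.0000e-02 -4.5000e+00] F [-0.8 -0.7 -0.8] w 39.8 q [ 0.33  0.53 -0.31  1.68  0.18  0.97 -0.13]
A {'c': (598.7, -105.1), 'L': 89.3, 'W': 60.2, 'yaw': -6.01, 'n': 3731, 'z': 50.1} bar {'c': (599.0, -105.1), 'L': 36.1, 'W': 12.0, 'yaw': 83.92, 'n': 434, 'z': 73.9}
unit {'c': (605.2, -9.7), 'L': 90.4, 'W': 70.2, 'yaw': -2.81, 'n': 2305, 'z': 50.1}
```

View pics/wrist1.png

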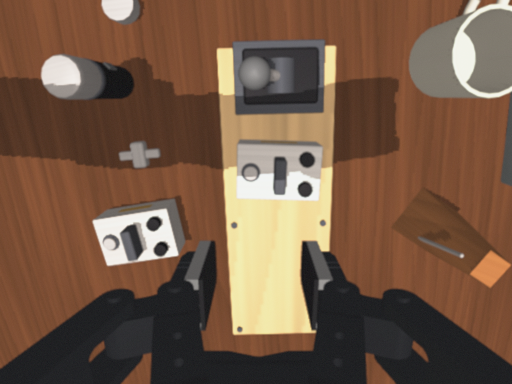

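```bash
python3 - <<'E'
from h import *
plan([((599,-105.1,120),tool(-6)),((599,-105.1,63),tool(-6))],30,mm=60)
E
```

```text
[{"slide": [12.0, 0.0, 55.0], "turn": [0.0, 0.0, 0.6], "hand": 30}, {"slide": [11.5, 0.0, 54.5], "turn": [0.0, 0.0, 0.6], "hand": 30}, {"slide": [0.0, 0.0, 57.0], "turn": [0.0, 0.0, 0.0], "hand": 30}]
rows 3 end [ 598.8 -105.2   63.2] [-180.     0.    -5.9]
```

Emit:
play_rows(targets=[{"slide": [12.0,0.0,50.0],"turn": [0.0,0.0,0.6],"hand": 30},{"slide": [11.5,0.0,50],"turn": [0.0,0.0,0.6],"hand": 30},{"slide": [0.0,0.0,40.0],"turn": [0.0,0.0,0.0],"hand": 30},{"slide": [0.0,0.0,0],"turn": [0.0,0.0,0.0],"hand": 30}])

```text
clock: 2.45
eef_pos: [594.7, -109.0, 87.1]
tool_rot: [3.141, 0.008, -0.109]
force: [-0.2, 0.4, 0.7]
width: 29.6
```

```bash
python3 - <<'E'
from h import *
st()
im,d,c,P=snap("wrist","2")
plan([((599,-105.1,63),tool(-6))],30,mm=60)
E
```

```text
2.45 [ 594.7 -109.    87.1] [179.94   0.45  -6.25] F [-0.2  0.4  0.7] w 29.6 q [ 0.29  0.73 -0.25  1.74  0.25  0.71 -0.2 ]
[{"slide": [1.5, -4.0, 26.5], "turn": [0.0, 0.2, -0.2], "hand": 30}]
rows 1 end [ 598.8 -105.    62.9] [180.  -0.  -6.]
```

View pics/wrist2.png

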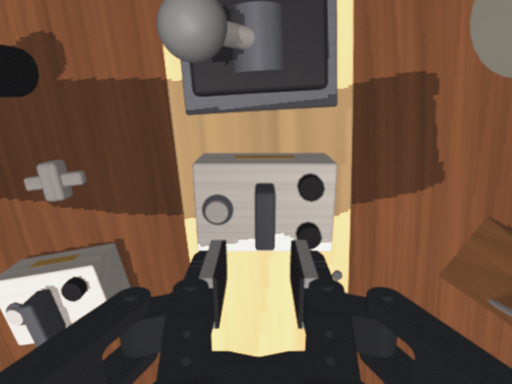

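Emit:
play_rows(targets=[{"slide": [0.0,0.0,0],"turn": [0.0,0.0,0.0],"hand": 30}])

```text
clock: 2.62
eef_pos: [599.6, -108.3, 92.1]
tool_rot: [3.141, -0.003, -0.108]
force: [0.3, -0.1, 0.6]
width: 30.5
```

Emit:
play_rows(targets=[{"slide": [0.0,0.0,0],"turn": [0.0,0.0,0.0],"hand": 30}])

```text
clock: 2.75
eef_pos: [599.6, -107.9, 92.2]
tool_rot: [3.141, -0.003, -0.107]
force: [1.0, 0.8, 0.7]
width: 30.3
```

Emit:
play_rows(targets=[{"slide": [0.0,0.0,0],"turn": [0.0,0.0,0.0],"hand": 30}])

```text
clock: 2.88
eef_pos: [599.1, -107.6, 91.4]
tool_rot: [3.141, -0.002, -0.107]
force: [-0.5, 0.8, 0.6]
width: 30.1
```

Emit:
play_rows(targets=[{"slide": [-0.5,-2.7,14],"turn": [0.0,0.0,0.0],"hand": 30},{"slide": [0,0,15],"turn": [0.0,0.0,0.0],"hand": 30},{"slide": [0,0,0],"turn": [0.0,0.0,0.0],"hand": 30},{"slide": [0,0,0],"turn": [0.0,0.0,0.0],"hand": 5},{"slide": [0,0,0],"turn": [0.0,0.0,0.0],"hand": 5}])

```text
clock: 3.5
eef_pos: [598.6, -104.7, 61.4]
tool_rot: [-3.142, -0.001, -0.107]
force: [0.0, -0.2, -0.6]
width: 4.7
```

Emit:
play_rows(targets=[{"slide": [0.0,0.0,0],"turn": [0.0,0.0,0.0],"hand": 5},{"slide": [0.0,0.0,0],"turn": [0.0,0.0,0.0],"hand": 5}])

```text
clock: 3.75
eef_pos: [598.4, -104.8, 61.4]
tool_rot: [3.142, -0.001, -0.107]
force: [-0.4, 0.5, 0.9]
width: 5.2
```

```bash
python3 - <<'E'
from h import *
st()
im,d,c,P=snap("wrist","3")
E
```

```text
3.75 [ 598.4 -104.8   61.4] [ 1.80e+02 -3.00e-02 -6.14e+00] F [-0.4  0.5  0.9] w 5.2 q [ 0.27  0.77 -0.23  1.76  0.27  0.65 -0.22]
```

View pics/wrist3.png

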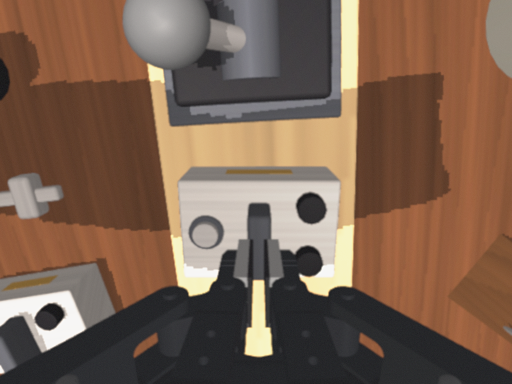

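```bash
python3 - <<'E'
from h import *
im=cv2.imread("pics/wrist3.png"); d=np.load("wrist3.npy"); c=np.load("wrist3_c.npy",allow_pickle=True).item()
P=cloud("wrist",d,c)
for uv in [(259,208),(259,220),(259,232),(247,250),(247,270),(273,250),(273,270),(230,262),(240,290),(262,300),(262,320)]: print(uv,P[uv[1],uv[0]].round(1),im[uv[1],uv[0]])
print("A",rr(P,region(P,43,56,(598,-106),60)),"bar",rr(P,region(P,69,80,(598,-90),25)))
cv2.imwrite("pics/w3c.png",cv2.resize(im[190:340,180:340],None,fx=4,fy=4,interpolation=cv2.INTER_CUBIC))
E
```

```text
(259, 208) [600.8 -87.6  61.8] [58 55 56]
(259, 220) [600.6 -89.6  74. ] [87 83 83]
(259, 232) [599.9 -95.9  74. ] [88 85 85]
(247, 250) [595.  -93.7  97.3] [105 107 108]
(247, 270) [595.5 -94.  113.8] [88 90 91]
(273, 250) [605.9 -94.9  97.3] [107 107 110]
(273, 270) [605.2 -95.1 113.7] [106 109 110]
(230, 262) [587.7 -96.5 101.2] [42 40 39]
(240, 290) [593.8 -92.9 128.8] [41 38 38]
(262, 300) [ 593.6 -177.7   11. ] [180 238 248]
(262, 320) [ 591.7 -195.8   10.7] [194 244 247]
A {'c': (598.8, -105.0), 'L': 90.1, 'W': 60.2, 'yaw': -6.1, 'n': 10613, 'z': 50.2} bar {'c': (599.9, -101.0), 'L': 28.2, 'W': 11.9, 'yaw': 86.12, 'n': 900, 'z': 74.0}
```

View pics/w3c.png

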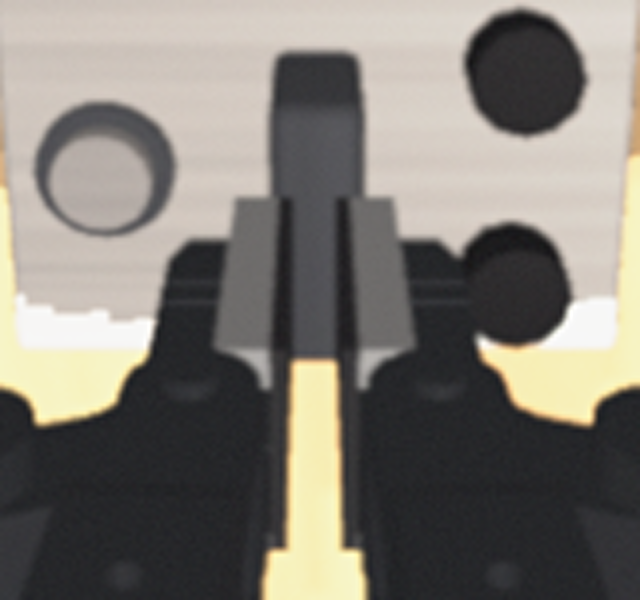

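```bash
python3 - <<'E'
from h import *
d=np.load("wrist3.npy"); c=np.load("wrist3_c.npy",allow_pickle=True).item()
P=cloud("wrist",d,c)
for r in range(232,300,4): print(r,P[r,245].round(1),P[r,275].round(1))
E
```

```text
232 [ 591.  -105.    50.4] [ 608.  -107.4   49.1]
236 [ 590.6 -107.9   49.3] [ 607.7 -109.5   49.9]
240 [593.7 -93.7  86.8] [607.3 -94.6  88. ]
244 [594.  -93.4  91.8] [607.1 -94.9  91.6]
248 [594.1 -93.5  95.6] [606.9 -95.2  95. ]
252 [594.2 -93.6  99.3] [606.7 -95.   99.2]
256 [594.3 -93.9 102.4] [606.5 -94.7 103.3]
260 [594.4 -94.  105.6] [606.3 -94.8 106.6]
264 [594.8 -92.9 111.1] [606.2 -94.8 109.8]
268 [594.7 -93.9 112.3] [606.  -94.6 113.3]
272 [594.8 -94.  115.2] [605.9 -95.3 115. ]
276 [594.8 -94.3 117.6] [605.8 -94.7 118.9]
280 [594.9 -94.8 119.6] [605.6 -93.9 122.9]
284 [595.3 -92.8 125.4] [605.5 -94.  125.3]
288 [595.4 -93.  127.7] [605.4 -94.1 127.6]
292 [595.3 -94.1 128.3] [605.3 -93.7 130.6]
296 [595.  -95.9 127.9] [605.2 -93.5 133.1]
```

The gripper closed above the bar. By the wrist depth the pad ends sit at z≈87 while the reported TCP is at 61, so I'll go by the observed pads: reopen and go lower.

Emit:
play_rows(targets=[{"slide": [0,0,0],"turn": [0.0,0.0,0.0],"hand": 28},{"slide": [0,0,0],"turn": [0.0,0.0,0.0],"hand": 28},{"slide": [0.5,0,10],"turn": [0.0,0.0,0.0],"hand": 28},{"slide": [0,0,11],"turn": [0.0,0.0,0.0],"hand": 28},{"slide": [0,0,0],"turn": [0.0,0.0,0.0],"hand": 28}])

```text
clock: 4.42
eef_pos: [597.5, -104.6, 38.6]
tool_rot: [-3.142, 0.003, -0.107]
force: [0.1, 0.7, -0.3]
width: 27.9
```

```bash
python3 - <<'E'
from h import *
st()
im,d,c,P=snap("wrist","4")
for r in range(196,290,5): print(r,P[r,215].round(1),P[r,225].round(1),P[r,235].round(1),P[r,300].round(1))
E
```

```text
4.42 [ 597.5 -104.6   38.6] [-1.80e+02  1.60e-01 -6.12e+00] F [ 0.1  0.7 -0.3] w 27.9 q [ 0.26  0.8  -0.22  1.77  0.28  0.61 -0.23]
196 [580.1 -75.2  50.8] [584.7 -76.1  49.5] [589.6 -76.3  50.7] [620.4 -79.5  51. ]
201 [579.8 -77.8  50.7] [584.5 -78.3  50.7] [589.3 -78.9  50.2] [620.4 -82.5  49.5]
206 [579.4 -80.3  50.7] [584.1 -80.9  50.2] [589.  -81.3  50.5] [620.1 -84.5  50.9]
211 [578.9 -83.   50. ] [583.7 -83.6  49.9] [588.7 -83.7  51.1] [619.9 -86.9  51.3]
216 [578.6 -85.4  50.5] [583.4 -86.   50.2] [588.3 -86.5  50.4] [619.8 -89.8  50.4]
221 [578.2 -88.   50.4] [583.  -88.7  50. ] [587.9 -89.3  49.7] [619.6 -92.5  50.2]
226 [577.8 -90.7  50.4] [582.6 -91.5  49.5] [587.6 -91.9  49.8] [619.4 -94.8  51. ]
231 [577.5 -93.   51. ] [582.4 -93.7  50.6] [587.3 -94.3  50.4] [619.2 -97.5  50.9]
236 [576.9 -96.2  49.8] [581.9 -96.7  49.8] [586.9 -97.2  49.9] [ 619.  -100.3   50.6]
241 [579.5 -92.1  65.2] [584.1 -92.5  65.4] [586.5 -99.9  49.8] [617.6 -96.3  64.9]
246 [580.3 -91.9  71.1] [584.5 -92.7  70.4] [ 586.2 -102.5   50. ] [617.  -96.2  70.3]
251 [580.8 -92.2  75.5] [585.1 -92.3  76.1] [ 585.8 -105.5   49.6] [616.5 -96.4  74.6]
256 [581.5 -92.1  80.2] [584.9 -94.2  76.8] [ 585.5 -108.2   49.9] [615.9 -95.8  80.3]
261 [582.  -92.1  84.7] [584.7 -96.3  77.4] [ 585.2 -110.5   50.8] [615.4 -96.   84.1]
266 [582.6 -92.   89. ] [584.5 -98.2  78.2] [ 584.8 -113.7   50.1] [615.  -96.3  87.5]
271 [583.  -92.3  92.4] [ 584.2 -100.5   78.2] [ 584.5 -116.    51.2] [614.5 -95.6  92.3]
276 [583.5 -92.2  96.2] [ 584.1 -102.2   79.3] [ 584.  -119.6   49.8] [614.1 -96.   95.2]
281 [583.3 -94.1  96.4] [ 583.9 -104.    80.4] [ 583.6 -122.5   50. ] [613.9 -97.2  96.7]
286 [583.  -96.1  96.6] [ 583.6 -106.5   80.1] [ 583.3 -125.1   50.5] [613.7 -99.1  97. ]
```

View pics/wrist4.png

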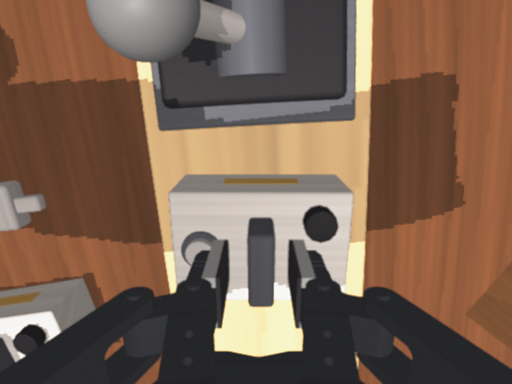

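Emit:
play_rows(targets=[{"slide": [1,0,1],"turn": [0.0,0.0,0.0],"hand": 28},{"slide": [0,0,0],"turn": [0.0,0.0,0.0],"hand": 4},{"slide": [0,0,0],"turn": [0.0,0.0,0.0],"hand": 4},{"slide": [0,0,0],"turn": [0.0,0.0,0.0],"hand": 4},{"slide": [0,0,0],"turn": [0.0,0.0,0.0],"hand": 4}])

```text
clock: 5.1
eef_pos: [599.9, -104.8, 39.5]
tool_rot: [3.142, -0.0, -0.107]
force: [-0.2, 0.3, 3.7]
width: 10.4
```

```bash
python3 - <<'E'
from h import *
st()
# fit unit more exactly from wrist1 (high view)
d=np.load("wrist1.npy"); c=np.load("wrist1_c.npy",allow_pickle=True).item()
P=cloud("wrist",d,c)
for z0,z1 in [(46,54),(43,57),(48,52)]:
  print(rr(P,region(P,z0,z1,(605,-10),62)))
print("board",rr(P,region(P,6,14,(600,-150),230)))
b=(P[...,2]>6)&(P[...,2]<14)&(P[...,0]>520)&(P[...,0]<680)&(P[...,1]<-140)&(P[...,1]>-340)
for side in (0,1):
  xs=[];ys=[]
  for y in range(-300,-140,8):
    q=P[b&(abs(P[...,1]-y)<2)]
    if len(q)>20: xs.append(q[:,0].max() if side else q[:,0].min()); ys.append(y)
  k=np.polyfit(ys,xs,1); print("edge",np.degrees(np.arctan(k[0])),np.polyval(k,-160))
E
```

```text
5.1 [ 599.9 -104.8   39.5] [ 1.80e+02 -3.00e-02 -6.13e+00] F [-0.2  0.3  3.7] w 10.4 q [ 0.26  0.8  -0.22  1.76  0.28  0.61 -0.23]
{'c': (605.2, -9.7), 'L': 90.4, 'W': 70.2, 'yaw': -2.81, 'n': 2305, 'z': 50.1}
{'c': (605.2, -9.7), 'L': 90.4, 'W': 70.2, 'yaw': -2.81, 'n': 2305, 'z': 50.1}
{'c': (605.2, -9.8), 'L': 90.3, 'W': 70.1, 'yaw': -2.81, 'n': 2275, 'z': 50.1}
board {'c': (597.2, -159.4), 'L': 371.2, 'W': 130.4, 'yaw': 87.06, 'n': 17349, 'z': 10.2}
edge 3.119496445225267 532.8641894615749
edge 19.99764029993368 663.3656867453888
```

Emit:
play_rows(targets=[{"slide": [0,0,-3],"turn": [0.0,0.0,0.0],"hand": 4},{"slide": [0,0,0],"turn": [0.0,0.0,-3.2],"hand": 4},{"slide": [0.7,-13,0],"turn": [0.0,0.0,0.0],"hand": 4},{"slide": [0.7,-12.5,0],"turn": [0.0,0.0,0.0],"hand": 4},{"slide": [0,0,0],"turn": [0.0,0.0,0.0],"hand": 4}])

```text
clock: 5.72
eef_pos: [602.7, -76.4, 42.1]
tool_rot: [-3.14, -0.0, -0.048]
force: [-0.1, -0.3, -3.8]
width: 10.4
```

```bash
cat >> h.py <<'E'
def edges(P,cx,cy,z,yaw=-2.95,half=(45,30)):
    "front/back edges x' , y' extents of top surface at z in board-aligned frame about unit centre"
    a=np.radians(yaw); O=np.array([605.1,-9.7])
    q=P[...,:2]-O; X=q[...,0]*np.cos(a)+q[...,1]*np.sin(a); Y=-q[...,0]*np.sin(a)+q[...,1]*np.cos(a)
    return X,Y
def boxline(P,ztop,x0,x1,y0,y1,tag):
    X,Y=edges(P,0,0,0)
    m=(abs(P[...,2]-ztop)<4)&(X>x0)&(X<x1)&(Y>y0)&(Y<y1)
    r=cv2.minAreaRect(np.c_[X[m],Y[m]].astype(np.float32)) if m.sum()>20 else None
    if r is None: print(tag,"none"); return
    (cx,cy),(w,h),a=r
    if w<h: w,h,a=h,w,a-90
    a=(a+90)%180-90
    print(tag,"x',y'=(%.1f,%.1f) L%.1f W%.1f yaw' %.2f n%d"%(cx,cy,w,h,a,m.sum()))
E
python3 - <<'E'
from h import *
st()
im,d,c,P=snap("wrist","5")
boxline(P,50,-70,70,-45,45,"unit")
boxline(P,50,-70,70,-130,-36.5,"A")
boxline(P,54,-70,70,-130,-36.5,"A")
E
```

```text
5.72 [602.7 -76.4  42.1] [-1.799e+02 -1.000e-02 -2.750e+00] F [-0.1 -0.3 -3.8] w 10.4 q [ 0.23  0.8  -0.23  1.77  0.29  0.61 -0.23]
unit x',y'=(0.3,-4.7) L91.1 W80.5 yaw' -0.00 n9648
A x',y'=(0.8,-66.0) L90.4 W58.3 yaw' 0.07 n10378
A x',y'=(0.8,-66.0) L90.4 W58.3 yaw' 0.07 n10936
```

View pics/wrist5.png

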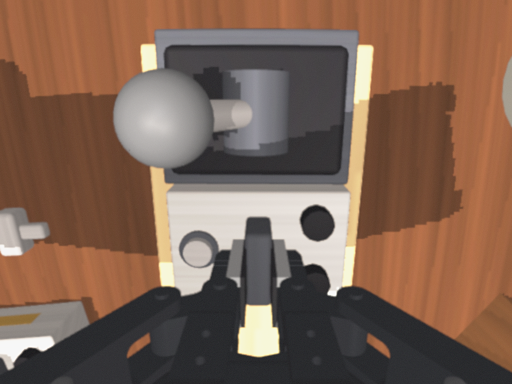

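Emit:
play_rows(targets=[{"slide": [-0.5,0.5,2],"turn": [0.0,0.0,-0.1],"hand": 4},{"slide": [0,0,1],"turn": [0.0,0.0,0],"hand": 4},{"slide": [0,0,0],"turn": [0.0,0.0,0.0],"hand": 4},{"slide": [0,0,0],"turn": [0.0,0.0,0.0],"hand": 4}])

```text
clock: 6.28
eef_pos: [601.6, -80.7, 39.5]
tool_rot: [3.141, 0.0, -0.05]
force: [-2.2, -0.7, 4.3]
width: 10.2
```

Emit:
play_rows(targets=[{"slide": [0,-1,0],"turn": [0.0,0.0,0],"hand": 4},{"slide": [0,-1,0],"turn": [0.0,0.0,0.0],"hand": 4},{"slide": [0,0,0],"turn": [0.0,0.0,0.0],"hand": 4}])

```text
clock: 6.65
eef_pos: [602.3, -79.3, 39.6]
tool_rot: [3.14, -0.001, -0.05]
force: [-2.0, -3.8, 5.8]
width: 10.3
```

Emit:
play_rows(targets=[{"slide": [0,-1.5,0],"turn": [0.0,0.0,0],"hand": 4},{"slide": [0,-1.5,0],"turn": [0.0,0.0,0.0],"hand": 4},{"slide": [0,0,0],"turn": [0.0,0.0,0.0],"hand": 4}])

```text
clock: 7.02
eef_pos: [603.1, -75.0, 39.5]
tool_rot: [3.141, -0.002, -0.049]
force: [0.8, -3.9, 5.3]
width: 10.1
```

Emit:
play_rows(targets=[{"slide": [0,-1.5,0],"turn": [0.0,0.0,0],"hand": 4},{"slide": [0,-1,0],"turn": [0.0,0.0,0.0],"hand": 4},{"slide": [0,0,0],"turn": [0.0,0.0,0.0],"hand": 4}])

```text
clock: 7.4
eef_pos: [603.1, -73.6, 39.6]
tool_rot: [3.14, -0.002, -0.05]
force: [-0.2, -6.0, 5.5]
width: 10.5
```

Emit:
play_rows(targets=[{"slide": [0,-1.5,0],"turn": [0.0,0.0,0],"hand": 4},{"slide": [0,-1,0],"turn": [0.0,0.0,0.0],"hand": 4},{"slide": [0,0,0],"turn": [0.0,0.0,0.0],"hand": 4},{"slide": [0,0,0],"turn": [0.0,0.0,0.0],"hand": 4}])

```text
clock: 7.9
eef_pos: [603.0, -73.6, 39.5]
tool_rot: [3.138, -0.002, -0.051]
force: [-0.3, -10.6, 5.7]
width: 10.6
```

```bash
python3 - <<'E'
from h import *
st()
im,d,c,P=snap("wrist","6")
boxline(P,50,-70,70,-130,-37,"A")
boxline(P,50,-70,70,-35,36,"unit")
cv2.imwrite("pics/w6c.png",cv2.resize(im[140:220,130:390],None,fx=3,fy=3,interpolation=cv2.INTER_CUBIC))
E
```

```text
7.9 [603.  -73.6  39.5] [ 1.7977e+02 -9.0000e-02 -2.9500e+00] F [ -0.3 -10.6   5.7] w 10.6 q [ 0.21  0.8  -0.23  1.77  0.29  0.61 -0.24]
A x',y'=(1.2,-64.6) L90.2 W55.2 yaw' 0.06 n9600
unit x',y'=(0.0,0.3) L90.4 W70.6 yaw' -0.03 n6762
```

View pics/w6c.png

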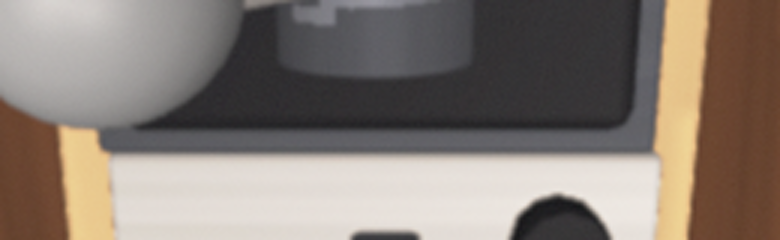

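Emit:
play_rows(targets=[{"slide": [0,3,0],"turn": [0.0,0.0,0],"hand": 4},{"slide": [-1.3,0,0],"turn": [0.0,0.0,0.0],"hand": 4},{"slide": [0,-1.5,0],"turn": [0.0,0.0,0.0],"hand": 4},{"slide": [0,-1.5,0],"turn": [0.0,0.0,0.0],"hand": 4},{"slide": [0,0,0],"turn": [0.0,0.0,0.0],"hand": 4}])

```text
clock: 8.57
eef_pos: [603.0, -73.6, 39.6]
tool_rot: [3.138, -0.004, -0.051]
force: [3.2, -9.5, 3.6]
width: 10.3
```

```bash
python3 - <<'E'
from h import *
st()
im,d,c,P=snap("wrist","7")
boxline(P,50,-70,70,-130,-37,"A")
boxline(P,50,-70,70,-35,36,"unit")
cv2.imwrite("pics/w7c.png",cv2.resize(im[140:220,130:390],None,fx=3,fy=3,interpolation=cv2.INTER_CUBIC))
E
```

```text
8.57 [603.  -73.6  39.6] [179.78  -0.22  -2.95] F [ 3.2 -9.5  3.6] w 10.3 q [ 0.21  0.8  -0.23  1.77  0.29  0.6  -0.24]
A x',y'=(1.1,-64.5) L90.5 W55.4 yaw' -0.35 n9560
unit x',y'=(0.1,0.3) L90.8 W70.6 yaw' -0.00 n6726
```

View pics/w7c.png

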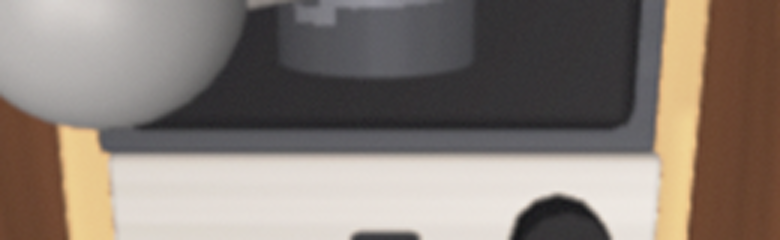

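Emit:
play_rows(targets=[{"slide": [0,6,-0.7],"turn": [0.0,0.0,0],"hand": 4},{"slide": [-0.5,0,0],"turn": [0.0,0.0,0.0],"hand": 4},{"slide": [0,-2,0],"turn": [0.0,0.0,0.0],"hand": 4},{"slide": [0,-2,0],"turn": [0.0,0.0,0.0],"hand": 4},{"slide": [0,-1.5,0],"turn": [0.0,0.0,0.0],"hand": 4}])

```text
clock: 9.25
eef_pos: [600.0, -73.4, 39.7]
tool_rot: [3.138, 0.001, -0.051]
force: [0.2, -8.7, 1.5]
width: 10.4
```

Emit:
play_rows(targets=[{"slide": [0,0,0],"turn": [0.0,0.0,0.0],"hand": 4},{"slide": [0,0,0],"turn": [0.0,0.0,0.0],"hand": 4}])

```text
clock: 9.5
eef_pos: [600.0, -73.4, 39.7]
tool_rot: [3.138, 0.001, -0.051]
force: [0.4, -7.2, -0.4]
width: 10.2
```

```bash
python3 - <<'E'
from h import *
st()
im,d,c,P=snap("wrist","8")
boxline(P,50,-70,70,-130,-37,"A")
boxline(P,50,-70,70,-35,36,"unit")
cv2.imwrite("pics/w8c.png",cv2.resize(im[140:220,130:390],None,fx=3,fy=3,interpolation=cv2.INTER_CUBIC))
E
```

```text
9.5 [600.  -73.4  39.7] [ 1.7979e+02  4.0000e-02 -2.9200e+00] F [ 0.4 -7.2 -0.4] w 10.2 q [ 0.21  0.8  -0.23  1.77  0.29  0.6  -0.24]
A x',y'=(-1.7,-64.6) L90.3 W55.2 yaw' -0.01 n9578
unit x',y'=(-0.2,0.1) L90.4 W70.8 yaw' -0.35 n6539
```

View pics/w8c.png

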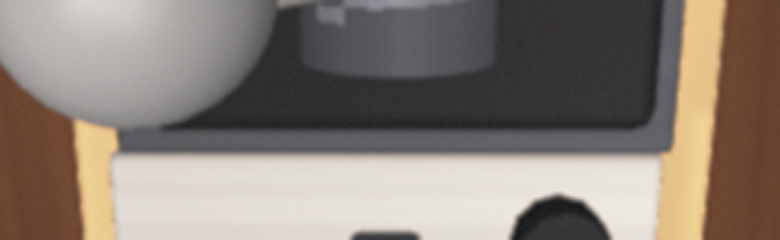

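Emit:
play_rows(targets=[{"slide": [0,5,-0.3],"turn": [0.0,0.0,0],"hand": 4},{"slide": [1.6,0,0],"turn": [0.0,0.0,0.0],"hand": 4},{"slide": [0,-2,0],"turn": [0.0,0.0,0.0],"hand": 4},{"slide": [0,-2,0],"turn": [0.0,0.0,0.0],"hand": 4},{"slide": [0,-1.5,0],"turn": [0.0,0.0,0.0],"hand": 4}])

```text
clock: 10.18
eef_pos: [601.5, -73.4, 39.9]
tool_rot: [3.137, 0.001, -0.051]
force: [-1.4, -9.6, -1.8]
width: 10.8
```

Emit:
play_rows(targets=[{"slide": [0,0,0],"turn": [0.0,0.0,0.0],"hand": 4},{"slide": [0,0,0],"turn": [0.0,0.0,0.0],"hand": 4}])

```text
clock: 10.42
eef_pos: [601.4, -73.4, 39.9]
tool_rot: [3.137, 0.001, -0.051]
force: [-0.6, -8.1, -3.5]
width: 10.6
```

```bash
python3 - <<'E'
from h import *
st()
im,d,c,P=snap("wrist","9")
boxline(P,50,-70,70,-130,-37,"A")
boxline(P,50,-70,70,-35,36,"unit")
cv2.imwrite("pics/w9c.png",cv2.resize(im[140:220,130:390],None,fx=3,fy=3,interpolation=cv2.INTER_CUBIC))
E
```

```text
10.43 [601.4 -73.4  39.9] [ 1.7976e+02  7.0000e-02 -2.9300e+00] F [-0.6 -8.1 -3.5] w 10.6 q [ 0.21  0.8  -0.23  1.77  0.29  0.61 -0.24]
A x',y'=(-0.3,-64.5) L90.3 W55.2 yaw' -0.16 n9524
unit x',y'=(0.1,0.1) L90.7 W70.1 yaw' 0.03 n6589
```

View pics/w9c.png

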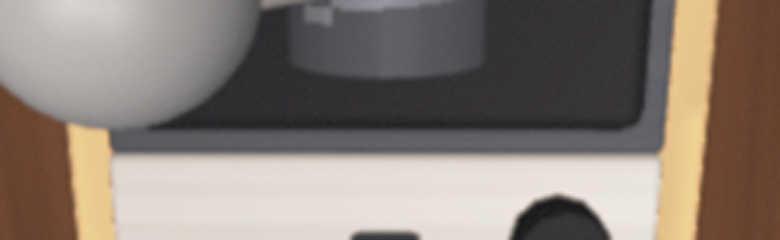

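Emit:
play_rows(targets=[{"slide": [0,0.5,0.8],"turn": [0.0,0.0,0],"hand": 4},{"slide": [0,0,0],"turn": [0.0,0.0,0.0],"hand": 4},{"slide": [0,0,0],"turn": [0.0,0.0,0.0],"hand": 26},{"slide": [0,0,0],"turn": [0.0,0.0,0.0],"hand": 26},{"slide": [0,0,-20],"turn": [0.0,0.0,0.0],"hand": 26}])

```text
clock: 11.1
eef_pos: [601.2, -69.0, 58.4]
tool_rot: [-3.14, 0.003, -0.048]
force: [0.4, -0.2, 0.2]
width: 26.1
```

Emit:
play_rows(targets=[{"slide": [0,0,-50],"turn": [0.0,0.0,0.0],"hand": 28},{"slide": [0,0,-50],"turn": [0.0,0.0,0.0],"hand": 28},{"slide": [0,0,-40],"turn": [0.0,0.0,0.0],"hand": 28},{"slide": [0,0,0],"turn": [0.0,0.0,0.0],"hand": 28},{"slide": [0,0,0],"turn": [0.0,0.0,0.0],"hand": 28}])

```text
clock: 11.72
eef_pos: [601.8, -69.7, 199.0]
tool_rot: [-3.141, 0.001, -0.048]
force: [-0.8, -0.2, -0.4]
width: 28.1
```

```bash
python3 - <<'E'
from h import *
st()
im,d,c,P=snap("wrist","10")
boxline(P,50,-70,70,-130,-37,"A")
boxline(P,50,-70,70,-35,36,"unit")
print("M2",rr(P,region(P,34,45,(427,-172),65)),rr(P,region(P,59,70,(427,-172),40)))
im,d,c,P=snap("top","10")
print("M2",rr(P,region(P,34,45,(427,-172),65)),rr(P,region(P,59,70,(427,-172),40)))
print("M3",rr(P,region(P,34,45,(430,316),65)),rr(P,region(P,59,70,(430,316),40)))
E
```

```text
11.72 [601.8 -69.7 199. ] [-1.7997e+02  3.0000e-02 -2.7700e+00] F [-0.8 -0.2 -0.4] w 28.1 q [ 0.26  0.59 -0.3   1.65  0.21  0.93 -0.17]
A x',y'=(-0.1,-65.7) L90.3 W57.3 yaw' -0.07 n4047
unit x',y'=(-0.3,0.3) L89.8 W70.5 yaw' 0.03 n2544
M2 {'c': (427.8, -171.6), 'L': 91.2, 'W': 60.9, 'yaw': 5.22, 'n': 2777, 'z': 40.4} {'c': (428.0, -171.9), 'L': 36.5, 'W': 13.2, 'yaw': -84.05, 'n': 412, 'z': 64.1}
M2 None None
M3 {'c': (430.5, 316.5), 'L': 88.4, 'W': 60.6, 'yaw': 1.8, 'n': 458, 'z': 39.9} {'c': (428.8, 315.7), 'L': 31.7, 'W': 11.9, 'yaw': 88.3, 'n': 39, 'z': 64.1}
```

View pics/wrist10.png

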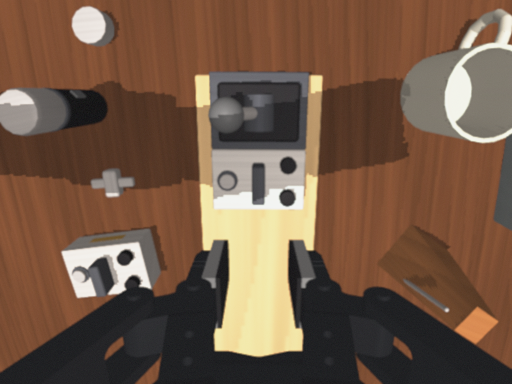

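```bash
python3 - <<'E'
from h import *
plan([((428,-171.8,90),tool(5.5))],28,mm=45)
E
```

```text
[{"slide": [-28.0, 18.5, 18.0], "turn": [0.0, 0.0, -1.4], "hand": 28}, {"slide": [-28.5, 17.5, 18.0], "turn": [0.0, 0.0, -1.4], "hand": 28}, {"slide": [-28.5, 17.0, 18.0], "turn": [0.0, 0.0, -1.4], "hand": 28}, {"slide": [-29.5, 16.5, 18.0], "turn": [0.0, 0.0, -1.4], "hand": 28}, {"slide": [-29.5, 15.5, 18.5], "turn": [0.0, 0.2, -1.4], "hand": 28}]
[{"slide": [-30.0, 14.5, 18.0], "turn": [0.0, 0.0, -1.2], "hand": 28}]
rows 6 end [ 428.1 -171.7   89.8] [-1.8e+02 -1.0e-01  5.4e+00]
```

Emit:
play_rows(targets=[{"slide": [-28.0,18.5,18.0],"turn": [0.0,0.0,-1.4],"hand": 28},{"slide": [-28.5,17.5,18.0],"turn": [0.0,0.0,-1.4],"hand": 28},{"slide": [-28.5,17.0,18.0],"turn": [0.0,0.0,-1.4],"hand": 28},{"slide": [-29.5,16.5,18.0],"turn": [0.0,0.0,-1.4],"hand": 28},{"slide": [-29.5,15.5,18.5],"turn": [0.0,0,-1.4],"hand": 28}])

```text
clock: 12.45
eef_pos: [456.3, -155.5, 107.4]
tool_rot: [-3.141, 0.002, 0.074]
force: [0.3, -0.5, -0.5]
width: 27.9
```

Emit:
play_rows(targets=[{"slide": [-30.0,14.5,18.0],"turn": [0.0,0.0,-1.2],"hand": 28},{"slide": [0,0,0],"turn": [0.0,0.0,0],"hand": 28},{"slide": [0,0,0],"turn": [0.0,0.0,0],"hand": 28},{"slide": [0,0,0],"turn": [0.0,0.0,0],"hand": 28}])

```text
clock: 12.95
eef_pos: [430.6, -171.4, 91.0]
tool_rot: [-3.142, -0.002, 0.095]
force: [0.6, 0.1, -0.1]
width: 28.0
```

```bash
python3 - <<'E'
from h import *
st()
im,d,c,P=snap("wrist","11")
print("M2",rr(P,region(P,34,45,(427,-172),65)),rr(P,region(P,59,70,(427,-172),40)))
plan([((428,-171.8,29),tool(5.5))],28,mm=45)
E
```

```text
12.95 [ 430.6 -171.4   91. ] [-1.80e+02 -9.00e-02  5.45e+00] F [ 0.6  0.1 -0.1] w 28.0 q [ 0.52  0.58 -0.28  2.13  0.34  0.47  0.06]
M2 {'c': (427.3, -172.0), 'L': 89.7, 'W': 60.4, 'yaw': 4.84, 'n': 8288, 'z': 40.2} {'c': (427.8, -171.6), 'L': 35.9, 'W': 11.8, 'yaw': -85.13, 'n': 1073, 'z': 64.0}
[{"slide": [-1.5, 0.0, 31.0], "turn": [0.0, 0.0, 0.0], "hand": 28}, {"slide": [-1.0, 0.0, 31.0], "turn": [0.0, 0.0, 0.0], "hand": 28}]
rows 2 end [ 428.  -171.7   29.1] [ 1.8e+02 -1.0e-01  5.4e+00]
```

View pics/wrist11.png

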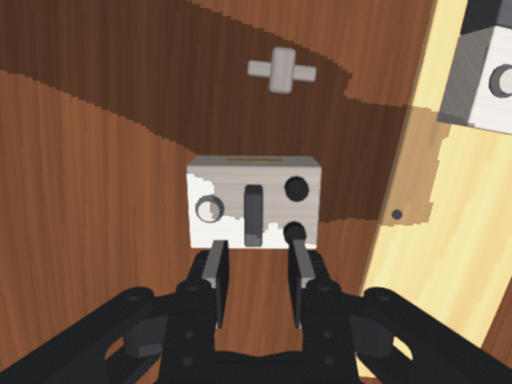

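Emit:
play_rows(targets=[{"slide": [-1.5,0.0,30],"turn": [0.0,0.0,0.5],"hand": 28},{"slide": [-1,0.3,31.5],"turn": [0.0,0.0,0.0],"hand": 28},{"slide": [0,0,0],"turn": [0.0,0.0,0.0],"hand": 28},{"slide": [0,0,0],"turn": [0.0,0.0,0.0],"hand": 4},{"slide": [0,0,0],"turn": [0.0,0.0,0.0],"hand": 4}])

```text
clock: 13.62
eef_pos: [427.5, -172.7, 30.3]
tool_rot: [3.141, -0.002, 0.085]
force: [0.2, -0.7, -2.2]
width: 10.4
```

Emit:
play_rows(targets=[{"slide": [0,0.0,0],"turn": [0.0,0.0,0],"hand": 4},{"slide": [0,0,0],"turn": [0.0,0.0,0.0],"hand": 4}])

```text
clock: 13.88
eef_pos: [427.5, -172.8, 30.2]
tool_rot: [3.141, -0.002, 0.085]
force: [-0.3, -0.1, 6.6]
width: 10.4
```

```bash
python3 - <<'E'
from h import *
plan([((427.5,-172.8,75),tool(4.9)),((597.7,-150.5,75),tool(-2.95))],4,mm=45)
E
```

```text
[{"slide": [0.0, 0.0, -45.0], "turn": [0.0, -0.2, 0.0], "hand": 4}, {"slide": [43.0, -2.0, 0.0], "turn": [0.0, 0.0, 2.0], "hand": 4}, {"slide": [42.5, -3.5, 0.0], "turn": [0.0, 0.0, 2.0], "hand": 4}, {"slide": [43.0, -5.0, 0.0], "turn": [0.0, 0.0, 1.8], "hand": 4}, {"slide": [42.5, -6.0, 0.0], "turn": [0.0, 0.0, 2.0], "hand": 4}]
rows 5 end [ 597.9 -150.5   74.9] [ 1.799e+02  1.000e-01 -2.900e+00]
```

Emit:
play_rows(targets=[{"slide": [0.0,0.0,-45.0],"turn": [0.0,0,0.0],"hand": 4},{"slide": [43.0,-2.0,0.0],"turn": [0.0,0.0,2.0],"hand": 4},{"slide": [42.5,-3.5,0.0],"turn": [0.0,0.0,2.0],"hand": 4},{"slide": [43.0,-5.0,0.0],"turn": [0.0,0.0,1.8],"hand": 4},{"slide": [42.5,-6.0,0.0],"turn": [0.0,0.0,2.0],"hand": 4}])

```text
clock: 14.5
eef_pos: [597.9, -150.3, 74.2]
tool_rot: [3.142, 0.001, -0.053]
force: [1.2, -1.2, -2.5]
width: 10.2
```

Emit:
play_rows(targets=[{"slide": [0.0,0.0,0],"turn": [0.0,0,0.0],"hand": 4},{"slide": [0,0,0.0],"turn": [0.0,0.0,0],"hand": 4},{"slide": [0,0,0.0],"turn": [0.0,0.0,0],"hand": 4}])

```text
clock: 14.88
eef_pos: [595.4, -151.0, 74.1]
tool_rot: [3.141, 0.002, -0.052]
force: [-0.2, 0.0, -2.5]
width: 9.8
```

```bash
python3 - <<'E'
from h import *
st()
im,d,c,P=snap("wrist","12")
boxline(P,50,-70,70,-91,-35,"A")
z=read_state()["eef_pos"][2]-30.2+40
boxline(P,z,-70,70,-190,-97,"M2"); print(z)
E
```

```text
14.88 [ 595.4 -151.    74.1] [ 1.7998e+02  1.2000e-01 -2.9700e+00] F [-0.2  0.  -2.5] w 9.8 q [ 0.36  0.76 -0.25  1.73  0.27  0.69 -0.09]
A x',y'=(-0.3,-63.0) L90.5 W56.0 yaw' 0.00 n13500
M2 x',y'=(-2.4,-140.6) L90.7 W59.1 yaw' -0.15 n11124
84.03324877759768
```

View pics/wrist12.png

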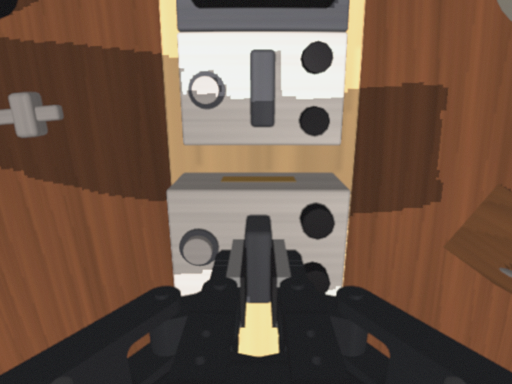

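Emit:
play_rows(targets=[{"slide": [2.1,0.0,16],"turn": [0.0,0,0.0],"hand": 4},{"slide": [0,0,16],"turn": [0.0,0.0,0],"hand": 4},{"slide": [0,-6,1],"turn": [0.0,0.0,0],"hand": 4},{"slide": [0,-4,0],"turn": [0.0,0.0,0],"hand": 4},{"slide": [0,0,0],"turn": [0.0,0.0,0],"hand": 4}])

```text
clock: 15.55
eef_pos: [599.6, -139.2, 41.0]
tool_rot: [-3.141, 0.001, -0.05]
force: [0.2, -0.2, -2.5]
width: 10.2
```

```bash
python3 - <<'E'
from h import *
st()
im,d,c,P=snap("wrist","13")
boxline(P,50,-70,70,-93,-35,"A")
boxline(P,51,-70,70,-190,-97,"M2")
E
```

```text
15.55 [ 599.6 -139.2   41. ] [-1.7995e+02  3.0000e-02 -2.8500e+00] F [ 0.2 -0.2 -2.5] w 10.2 q [ 0.33  0.81 -0.23  1.74  0.29  0.63 -0.12]
A x',y'=(-0.2,-64.0) L90.7 W58.0 yaw' 0.01 n19316
M2 x',y'=(1.2,-128.5) L90.2 W58.9 yaw' 0.21 n11111
```

Emit:
play_rows(targets=[{"slide": [0,0,0],"turn": [0.0,0.0,0],"hand": 4},{"slide": [0,0,0],"turn": [0.0,0.0,0],"hand": 4}])

```text
clock: 15.85
eef_pos: [599.8, -140.7, 41.4]
tool_rot: [3.141, -0.0, -0.051]
force: [0.6, -1.2, -1.1]
width: 10.3
```

```bash
python3 - <<'E'
from h import *
st()
im,d,c,P=snap("wrist","13")
boxline(P,50,-70,70,-93,-35,"A")
boxline(P,51,-70,70,-190,-97,"M2")
E
```

```text
15.85 [ 599.8 -140.7   41.4] [ 1.7999e+02 -1.0000e-02 -2.9400e+00] F [ 0.6 -1.2 -1.1] w 10.3 q [ 0.33  0.81 -0.23  1.74  0.29  0.63 -0.12]
A x',y'=(-0.3,-64.0) L90.6 W58.0 yaw' -0.00 n19421
M2 x',y'=(1.5,-129.9) L90.1 W59.0 yaw' 0.04 n11095
```

Emit:
play_rows(targets=[{"slide": [-1.8,-2,0],"turn": [0.0,0.0,0],"hand": 4},{"slide": [0,-1.5,0],"turn": [0.0,0.0,0],"hand": 4},{"slide": [0,-1,0],"turn": [0.0,0.0,0],"hand": 4},{"slide": [0,-1,0],"turn": [0.0,0.0,0],"hand": 4},{"slide": [0,0,0],"turn": [0.0,0.0,0],"hand": 4}])

```text
clock: 16.52
eef_pos: [598.3, -134.7, 41.3]
tool_rot: [-3.142, -0.0, -0.051]
force: [-0.2, 0.3, -1.9]
width: 10.0
```

Emit:
play_rows(targets=[{"slide": [0,-1,0],"turn": [0.0,0.0,0],"hand": 4},{"slide": [0,0,0],"turn": [0.0,0.0,0],"hand": 4},{"slide": [0,0,0],"turn": [0.0,0.0,0],"hand": 4}])

```text
clock: 16.9
eef_pos: [598.3, -134.4, 41.4]
tool_rot: [3.141, -0.0, -0.052]
force: [0.6, -2.2, -2.2]
width: 10.2
```

```bash
python3 - <<'E'
from h import *
st()
im,d,c,P=snap("wrist","14")
boxline(P,50,-70,70,-93,-35,"A")
boxline(P,50,-70,70,-190,-97,"M2")
cv2.imwrite("pics/w14c.png",cv2.resize(im[100:240,130:390],None,fx=3,fy=3,interpolation=cv2.INTER_CUBIC))
E
```

```text
16.9 [ 598.3 -134.4   41.4] [ 1.7997e+02 -1.0000e-02 -2.9500e+00] F [ 0.6 -2.2 -2.2] w 10.2 q [ 0.32  0.8  -0.23  1.75  0.29  0.62 -0.13]
A x',y'=(-0.3,-64.0) L90.5 W58.0 yaw' 0.00 n18847
M2 x',y'=(-0.4,-125.0) L90.3 W56.6 yaw' 0.39 n9599
```

View pics/w14c.png

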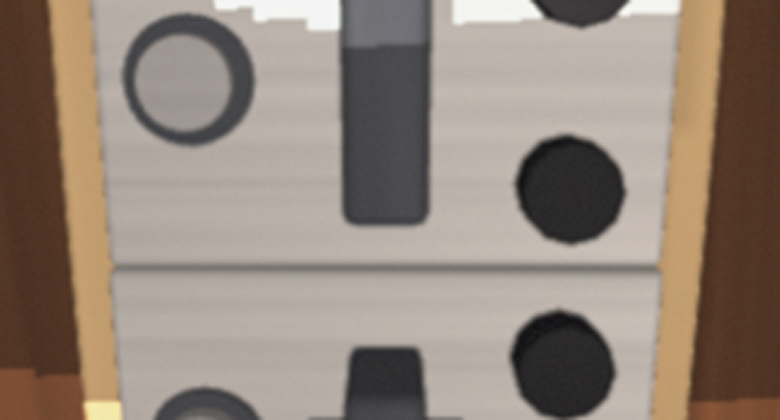

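Emit:
play_rows(targets=[{"slide": [0,0.5,1.2],"turn": [0.0,0.0,0],"hand": 4},{"slide": [0,-1,0],"turn": [0.0,0.0,0],"hand": 4},{"slide": [0,-1.2,0],"turn": [0.0,0.0,0],"hand": 4},{"slide": [0,0,0],"turn": [0.0,0.0,0],"hand": 4},{"slide": [0,0,0],"turn": [0.0,0.0,0],"hand": 4}])

```text
clock: 17.58
eef_pos: [598.3, -134.1, 40.2]
tool_rot: [3.139, -0.0, -0.052]
force: [-0.0, -5.2, -1.7]
width: 10.2
```

Emit:
play_rows(targets=[{"slide": [0,-0.5,0],"turn": [0.0,0.0,0],"hand": 4},{"slide": [0,0,0],"turn": [0.0,0.0,0],"hand": 4}])

```text
clock: 17.82
eef_pos: [598.2, -134.1, 40.2]
tool_rot: [3.139, -0.0, -0.052]
force: [-0.0, -6.4, -2.3]
width: 10.3
```

Emit:
play_rows(targets=[{"slide": [0,0,0.6],"turn": [0.0,0.0,0],"hand": 4},{"slide": [0,0,0],"turn": [0.0,0.0,0],"hand": 4},{"slide": [0,0,0],"turn": [0.0,0.0,0],"hand": 4}])

```text
clock: 18.2
eef_pos: [598.3, -134.1, 39.9]
tool_rot: [3.139, -0.0, -0.053]
force: [-0.9, -6.6, -0.2]
width: 9.9
```

Emit:
play_rows(targets=[{"slide": [0,0.3,0],"turn": [0.0,0.0,0],"hand": 26},{"slide": [0,0,0],"turn": [0.0,0.0,0],"hand": 26},{"slide": [0,0,-20],"turn": [0.0,0.0,0],"hand": 28},{"slide": [0,0,-50],"turn": [0.0,0.0,0],"hand": 28},{"slide": [0,0,-50],"turn": [0.0,0.0,0],"hand": 28}])

```text
clock: 18.82
eef_pos: [598.3, -130.7, 160.6]
tool_rot: [-3.14, 0.001, -0.05]
force: [0.6, 1.0, -0.5]
width: 28.1
```

Emit:
play_rows(targets=[{"slide": [0,0,-40],"turn": [0.0,0.0,0],"hand": 28},{"slide": [0,0,0],"turn": [0.0,0.0,0],"hand": 28},{"slide": [0,0,0],"turn": [0.0,0.0,0],"hand": 28}])

```text
clock: 19.2
eef_pos: [597.9, -131.3, 199.1]
tool_rot: [-3.141, 0.001, -0.05]
force: [-0.3, 0.5, -1.1]
width: 28.2
```

```bash
python3 - <<'E'
from h import *
st()
im,d,c,P=snap("wrist","15")
boxline(P,50,-70,70,-35.5,36,"unit")
boxline(P,50,-70,70,-94,-36.5,"A")
boxline(P,50,-70,70,-190,-96,"M2")
im,d,c,P=snap("top","15")
print("M3",rr(P,region(P,34,45,(430,316),65)),rr(P,region(P,59,70,(430,316),40)))
plan([((431,317,90),tool(2))],28,mm=50)
E
```

```text
19.2 [ 597.9 -131.3  199.1] [-1.7997e+02  4.0000e-02 -2.8800e+00] F [-0.3  0.5 -1.1] w 28.2 q [ 0.36  0.6  -0.3   1.64  0.21  0.94 -0.07]
unit x',y'=(-0.3,-1.3) L90.7 W67.4 yaw' -0.06 n2310
A x',y'=(-0.5,-65.2) L89.9 W57.3 yaw' 0.01 n4897
M2 x',y'=(0.1,-125.6) L90.4 W59.0 yaw' -0.03 n4197
M3 {'c': (430.4, 316.4), 'L': 88.3, 'W': 60.9, 'yaw': 2.13, 'n': 459, 'z': 40.1} {'c': (428.5, 315.5), 'L': 32.8, 'W': 11.6, 'yaw': -80.18, 'n': 40, 'z': 63.2}
[{"slide": [-19.0, -44.0, 11.0], "turn": [0.0, 0.0, -0.4], "hand": 28}, {"slide": [-18.5, -44.0, 11.0], "turn": [0.0, 0.0, -0.6], "hand": 28}, {"slide": [-18.0, -44.5, 10.5], "turn": [0.0, 0.0, -0.4], "hand": 28}, {"slide": [-18.0, -44.0, 11.0], "turn": [0.0, 0.0, -0.6], "hand": 28}, {"slide": [-17.0, -44.5, 11.0], "turn": [0.0, 0.0, -0.4], "hand": 28}]
[{"slide": [-17.0, -45.0, 11.0], "turn": [0.0, 0.0, -0.6], "hand": 28}, {"slide": [-16.5, -45.0, 10.5], "turn": [0.0, 0.2, -0.4], "hand": 28}, {"slide": [-16.5, -45.0, 11.0], "turn": [0.0, 0.0, -0.6], "hand": 28}, {"slide": [-15.5, -45.0, 11.0], "turn": [0.0, 0.0, -0.4], "hand": 28}, {"slide": [-15.5, -45.0, 10.5], "turn": [0.0, 0.0, -0.4], "hand": 28}]
rows 10 end [431.1 316.8  90.2] [-1.8e+02 -1.0e-01  1.9e+00]
```

View pics/wrist15.png

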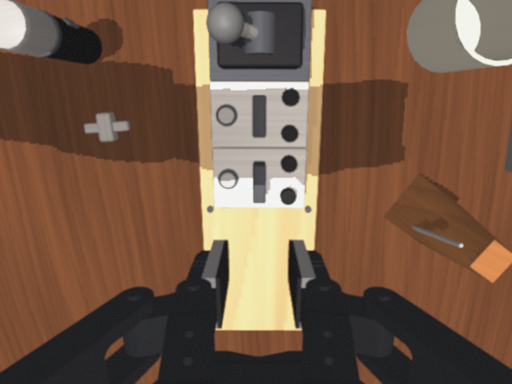

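Emit:
play_rows(targets=[{"slide": [-19.0,-44.0,5.0],"turn": [0.0,0.0,-0.4],"hand": 28},{"slide": [-18.5,-44.0,5.0],"turn": [0.0,0.0,-0.6],"hand": 28},{"slide": [-18.0,-44.5,5],"turn": [0.0,0.0,-0.4],"hand": 28},{"slide": [-18.0,-44.0,11.0],"turn": [0.0,0.0,-0.6],"hand": 28},{"slide": [-17.0,-44.5,11.0],"turn": [0.0,0.0,-0.4],"hand": 28}])

```text
clock: 19.92
eef_pos: [514.1, 93.3, 161.2]
tool_rot: [3.142, 0.002, -0.009]
force: [0.9, -0.0, -0.2]
width: 28.0
```

Emit:
play_rows(targets=[{"slide": [-17.0,-45.0,14.0],"turn": [0.0,0.0,-0.6],"hand": 28},{"slide": [-16.5,-45.0,15],"turn": [0.0,0.0,-0.4],"hand": 28},{"slide": [-16.5,-45.0,14.0],"turn": [0.0,0.0,-0.6],"hand": 28},{"slide": [-15.5,-45.0,14.0],"turn": [0.0,0.0,-0.4],"hand": 28},{"slide": [-15.5,-45.0,14.5],"turn": [0.0,0.0,-0.4],"hand": 28}])

```text
clock: 20.55
eef_pos: [431.2, 317.3, 89.4]
tool_rot: [3.14, 0.002, 0.033]
force: [-0.0, 0.3, 0.7]
width: 27.9
```

Emit:
play_rows(targets=[{"slide": [0,0,0],"turn": [0.0,0.0,0],"hand": 28},{"slide": [0,0,0],"turn": [0.0,0.0,0],"hand": 28},{"slide": [0,0,0],"turn": [0.0,0.0,0],"hand": 28},{"slide": [0,0,0],"turn": [0.0,0.0,0],"hand": 28}])

```text
clock: 21.05
eef_pos: [433.3, 315.1, 91.2]
tool_rot: [3.141, -0.0, 0.03]
force: [-0.5, -0.7, -0.5]
width: 28.2
```

```bash
python3 - <<'E'
from h import *
st()
im,d,c,P=snap("wrist","16")
print("M3",rr(P,region(P,34,45,(430,316),65)),rr(P,region(P,59,70,(430,316),40)))
E
```

```text
21.05 [433.3 315.1  91.2] [ 1.7998e+02 -3.0000e-02  1.7400e+00] F [-0.5 -0.7 -0.5] w 28.2 q [-0.52  0.65 -0.25  1.94  0.27  0.58 -0.91]
M3 {'c': (431.1, 316.6), 'L': 89.6, 'W': 60.7, 'yaw': 2.26, 'n': 8399, 'z': 40.2} {'c': (431.2, 317.0), 'L': 36.0, 'W': 11.6, 'yaw': -88.05, 'n': 1064, 'z': 64.0}
```

View pics/wrist16.png

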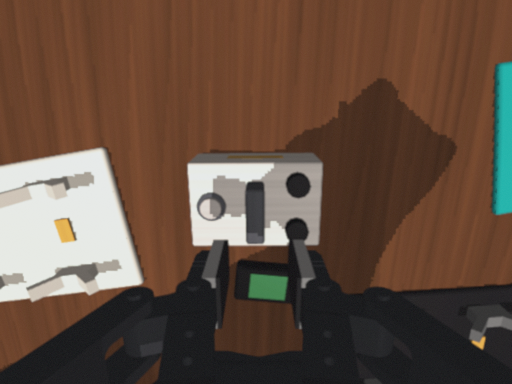

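Emit:
play_rows(targets=[{"slide": [-2,-1.8,30],"turn": [0.0,0.0,-0.3],"hand": 28},{"slide": [0,0,31.5],"turn": [0.0,0.0,0.0],"hand": 28},{"slide": [0,0,0],"turn": [0.0,0.0,0.0],"hand": 28},{"slide": [0,0,0],"turn": [0.0,0.0,0.0],"hand": 4},{"slide": [0,0,0],"turn": [0.0,0.0,0.0],"hand": 4}])

```text
clock: 21.72
eef_pos: [431.1, 318.3, 30.6]
tool_rot: [-3.141, -0.001, 0.037]
force: [0.5, 0.0, -1.3]
width: 9.9
```

Emit:
play_rows(targets=[{"slide": [0,0,0],"turn": [0.0,0.0,0],"hand": 4},{"slide": [0,0,0],"turn": [0.0,0.0,0],"hand": 4}])

```text
clock: 21.98
eef_pos: [431.2, 318.3, 30.5]
tool_rot: [-3.141, -0.002, 0.038]
force: [-0.7, -1.0, 6.0]
width: 10.1
```

```bash
python3 - <<'E'
from h import *
st()
p,R=cur()
# slot3 y' -185, standoff 15 -> -200
a=np.radians(2.95); c=np.array([605.1-200*np.sin(a),-9.7-200*np.cos(a)]); print(c)
plan([((431,316.5,170),tool(2.1)),((c[0],c[1],170),tool(-2.95)),((c[0],c[1],80),tool(-2.95))],4,mm=55)
E
```

```text
21.98 [431.2 318.3  30.5] [-1.7996e+02 -9.0000e-02  2.1600e+00] F [-0.7 -1.   6. ] w 10.1 q [-0.56  0.75 -0.2   1.97  0.31  0.45 -0.95]
[ 594.80710645 -209.43496525]
[{"slide": [0.0, 0.5, -46.5], "turn": [0.0, 0.0, 0.0], "hand": 4}, {"slide": [0.0, 0.5, -46.5], "turn": [0.0, 0.0, 0.0], "hand": 4}, {"slide": [0.0, 0.5, -46.5], "turn": [0.0, 0.0, 0.0], "hand": 4}, {"slide": [13.0, 48.5, 0.0], "turn": [0.0, 0.0, 0.4], "hand": 4}, {"slide": [13.5, 48.0, 0.0], "turn": [0.0, 0.0, 0.6], "hand": 4}]
[{"slide": [14.0, 48.0, 0.0], "turn": [0.0, 0.0, 0.4], "hand": 4}, {"slide": [14.0, 48.5, 0.0], "turn": [0.0, 0.0, 0.4], "hand": 4}, {"slide": [15.0, 47.5, 0.0], "turn": [0.0, 0.0, 0.6], "hand": 4}, {"slide": [15.0, 48.0, 0.0], "turn": [0.0, 0.0, 0.4], "hand": 4}, {"slide": [15.5, 47.5, 0.0], "turn": [0.0, 0.0, 0.4], "hand": 4}]
[{"slide": [15.5, 47.5, 0.0], "turn": [0.0, 0.0, 0.6], "hand": 4}, {"slide": [16.5, 47.5, 0.0], "turn": [0.0, 0.0, 0.4], "hand": 4}, {"slide": [16.5, 47.5, 0.0], "turn": [0.0, 0.0, 0.4], "hand": 4}, {"slide": [17.0, 47.0, 0.0], "turn": [0.0, 0.0, 0.6], "hand": 4}, {"slide": [0.0, 0.0, 45.0], "turn": [0.0, 0.0, 0.0], "hand": 4}]
[{"slide": [-0.5, 0.0, 45.0], "turn": [0.0, 0.0, 0.0], "hand": 4}]
rows 16 end [ 594.6 -209.3   79.8] [-1.799e+02 -1.000e-01 -3.000e+00]
```

Emit:
play_rows(targets=[{"slide": [0.0,0.5,-53],"turn": [0.0,0.0,0.0],"hand": 4},{"slide": [0.0,0.5,-53],"turn": [0.0,0.0,0.0],"hand": 4},{"slide": [0.0,0.5,-53],"turn": [0.0,0.0,0.0],"hand": 4},{"slide": [13.0,48.5,0.0],"turn": [0.0,0.0,0.4],"hand": 4},{"slide": [13.5,48.0,0.0],"turn": [0.0,0.0,0.6],"hand": 4}])

```text
clock: 22.6
eef_pos: [460.4, 220.1, 189.2]
tool_rot: [-3.141, -0.001, 0.022]
force: [1.0, -1.2, -3.5]
width: 10.1
```

Emit:
play_rows(targets=[{"slide": [14.0,48.0,0.0],"turn": [0.0,0.0,0.4],"hand": 4},{"slide": [14.0,48.5,0.0],"turn": [0.0,0.0,0.4],"hand": 4},{"slide": [15.0,47.5,0.0],"turn": [0.0,0.0,0.6],"hand": 4},{"slide": [15.0,48.0,0.0],"turn": [0.0,0.0,0.4],"hand": 4},{"slide": [15.5,47.5,0.0],"turn": [0.0,0.0,0.4],"hand": 4}])

```text
clock: 23.22
eef_pos: [534.8, -19.6, 188.2]
tool_rot: [-3.141, 0.001, -0.018]
force: [0.4, -0.1, -3.1]
width: 10.3
```

Emit:
play_rows(targets=[{"slide": [15.5,47.5,0.0],"turn": [0.0,0.0,0.6],"hand": 4},{"slide": [16.5,47.5,0.0],"turn": [0.0,0.0,0.4],"hand": 4},{"slide": [16.5,47.5,0.0],"turn": [0.0,0.0,0.4],"hand": 4},{"slide": [17.0,47.0,0.0],"turn": [0.0,0.0,0.6],"hand": 4},{"slide": [0.0,0.0,50],"turn": [0.0,0.0,0.0],"hand": 4}])

```text
clock: 23.85
eef_pos: [598.1, -217.4, 140.9]
tool_rot: [3.135, -0.01, -0.061]
force: [0.3, 1.3, -5.6]
width: 10.2
```

Emit:
play_rows(targets=[{"slide": [0,0,50],"turn": [0.0,0.0,0.0],"hand": 4},{"slide": [0,0,10],"turn": [0.0,0.0,0.0],"hand": 4},{"slide": [0,0,0],"turn": [0.0,0.0,0.0],"hand": 4},{"slide": [0,0,0],"turn": [0.0,0.0,0.0],"hand": 4},{"slide": [0,0,0],"turn": [0.0,0.0,0.0],"hand": 4}])

```text
clock: 24.48
eef_pos: [596.0, -209.9, 80.5]
tool_rot: [3.141, -0.003, -0.053]
force: [-0.2, 0.6, -2.1]
width: 10.5
```

```bash
python3 - <<'E'
from h import *
st()
im,d,c,P=snap("wrist","17")
boxline(P,50,-70,70,-154,-96,"M2")
z=read_state()["eef_pos"][2]-30.4+40
boxline(P,z,-70,70,-250,-157,"M3")
E
```

```text
24.48 [ 596.  -209.9   80.5] [179.95  -0.19  -3.03] F [-0.2  0.6 -2.1] w 10.5 q [ 0.43  0.77 -0.23  1.68  0.24  0.72  0.03]
M2 x',y'=(-0.3,-125.0) L91.0 W58.0 yaw' 0.00 n13036
M3 x',y'=(1.2,-200.4) L90.5 W57.8 yaw' -0.11 n10678
```

View pics/wrist17.png

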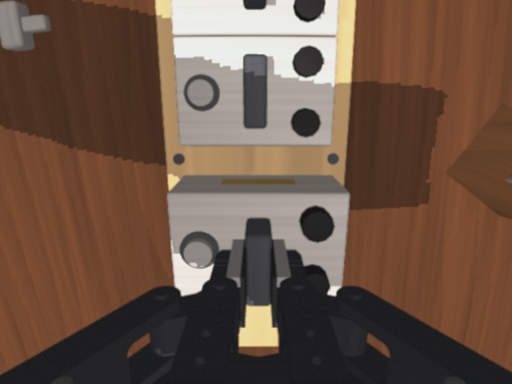

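Emit:
play_rows(targets=[{"slide": [-1.4,0.0,19],"turn": [0.0,0,0.0],"hand": 4},{"slide": [0,0,19],"turn": [0.0,0.0,0],"hand": 4},{"slide": [0,-5,0],"turn": [0.0,0.0,0],"hand": 4},{"slide": [0,-4,0],"turn": [0.0,0.0,0],"hand": 4},{"slide": [0,0,0],"turn": [0.0,0.0,0],"hand": 4}])

```text
clock: 25.15
eef_pos: [593.8, -199.6, 40.4]
tool_rot: [-3.141, 0.0, -0.052]
force: [-0.1, -0.3, -3.5]
width: 10.3
```

Emit:
play_rows(targets=[{"slide": [0,0,0],"turn": [0.0,0.0,0],"hand": 4},{"slide": [0,0,0],"turn": [0.0,0.0,0],"hand": 4}])

```text
clock: 25.4
eef_pos: [593.7, -200.8, 40.6]
tool_rot: [3.141, -0.0, -0.053]
force: [0.5, 0.2, -2.3]
width: 10.3
```

```bash
python3 - <<'E'
from h import *
st()
im,d,c,P=snap("wrist","18")
boxline(P,50,-70,70,-154,-96,"M2")
boxline(P,51,-70,70,-250,-157,"M3")
E
```

```text
25.4 [ 593.7 -200.8   40.6] [179.99  -0.    -3.04] F [ 0.5  0.2 -2.3] w 10.3 q [ 0.41  0.82 -0.21  1.71  0.26  0.64 -0.  ]
M2 x',y'=(-0.1,-125.0) L90.8 W58.0 yaw' -0.01 n19633
M3 x',y'=(-1.7,-191.2) L90.3 W57.2 yaw' -0.18 n10653
```

Emit:
play_rows(targets=[{"slide": [1.5,-3,0],"turn": [0.0,0.0,-0.1],"hand": 4},{"slide": [0,-1.5,0],"turn": [0.0,0.0,0],"hand": 4},{"slide": [0,-1,0],"turn": [0.0,0.0,0],"hand": 4},{"slide": [0,-1,0],"turn": [0.0,0.0,0],"hand": 4},{"slide": [0,0,0],"turn": [0.0,0.0,0],"hand": 4}])

```text
clock: 26.08
eef_pos: [595.5, -194.0, 40.5]
tool_rot: [-3.142, 0.0, -0.051]
force: [0.3, 0.9, -2.5]
width: 9.8
```

Emit:
play_rows(targets=[{"slide": [0,-1,0],"turn": [0.0,0.0,0],"hand": 4},{"slide": [0,0,0],"turn": [0.0,0.0,0],"hand": 4},{"slide": [0,0,0],"turn": [0.0,0.0,0],"hand": 4}])

```text
clock: 26.45
eef_pos: [595.6, -193.1, 40.5]
tool_rot: [3.142, -0.0, -0.051]
force: [0.0, 0.8, -3.2]
width: 10.0
```

```bash
python3 - <<'E'
from h import *
st()
im,d,c,P=snap("wrist","19")
boxline(P,50,-70,70,-154,-96,"M2")
boxline(P,50,-70,70,-250,-157,"M3")
cv2.imwrite("pics/w19c.png",cv2.resize(im[60:240,130:390],None,fx=3,fy=3,interpolation=cv2.INTER_CUBIC))
E
```

```text
26.45 [ 595.6 -193.1   40.5] [180.    -0.    -2.93] F [ 0.   0.8 -3.2] w 10.0 q [ 0.4   0.82 -0.21  1.71  0.26  0.64 -0.01]
M2 x',y'=(-0.2,-125.0) L90.6 W58.0 yaw' -0.02 n18884
M3 x',y'=(-0.1,-184.6) L90.4 W55.2 yaw' 0.09 n9547
```

View pics/w19c.png

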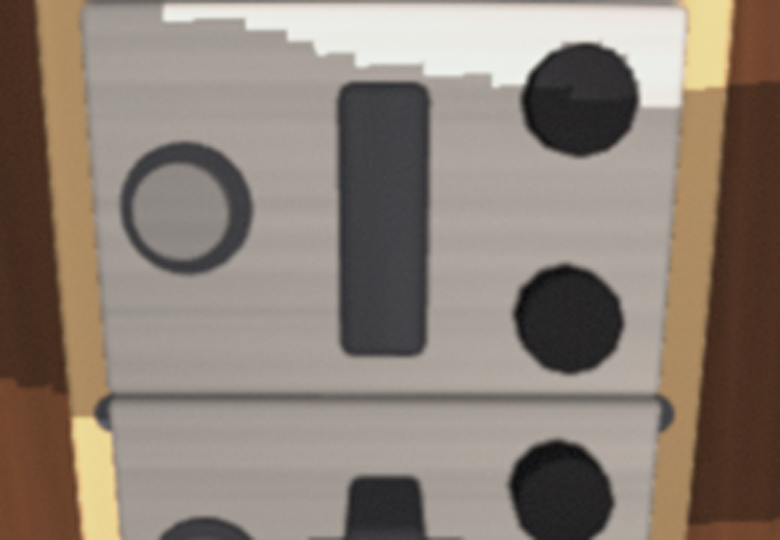

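Nearly touching, and aligned in x. I'll press on while lowering slightly.

Emit:
play_rows(targets=[{"slide": [0,-1,0.5],"turn": [0.0,0.0,0],"hand": 4},{"slide": [0,-1,0],"turn": [0.0,0.0,0],"hand": 4},{"slide": [0,0,0],"turn": [0.0,0.0,0],"hand": 4},{"slide": [0,0,0],"turn": [0.0,0.0,0],"hand": 4}])

```text
clock: 27.0
eef_pos: [595.7, -192.3, 40.2]
tool_rot: [3.14, -0.0, -0.052]
force: [0.2, -5.0, -2.7]
width: 10.5
```

Emit:
play_rows(targets=[{"slide": [0,-1,0.4],"turn": [0.0,0.0,0],"hand": 4},{"slide": [0,-0.5,0],"turn": [0.0,0.0,0],"hand": 4},{"slide": [0,0,0],"turn": [0.0,0.0,0],"hand": 4},{"slide": [0,0,0],"turn": [0.0,0.0,0],"hand": 4}])

```text
clock: 27.5
eef_pos: [595.7, -192.3, 40.1]
tool_rot: [3.139, -0.001, -0.053]
force: [0.0, -6.4, -1.1]
width: 10.6
```

Emit:
play_rows(targets=[{"slide": [0,-0.8,0.4],"turn": [0.0,0.0,0],"hand": 4},{"slide": [0,0,0],"turn": [0.0,0.0,0],"hand": 4},{"slide": [0,0,0],"turn": [0.0,0.0,0],"hand": 26},{"slide": [0,0,0],"turn": [0.0,0.0,0],"hand": 26},{"slide": [0,0,-20],"turn": [0.0,0.0,0],"hand": 28}])

```text
clock: 28.12
eef_pos: [594.8, -187.2, 58.7]
tool_rot: [-3.14, 0.003, -0.05]
force: [0.3, 0.2, 0.4]
width: 27.9
```

Emit:
play_rows(targets=[{"slide": [0,-10,-50],"turn": [0.0,0.0,0],"hand": 60},{"slide": [0,-20,-50],"turn": [0.0,0.0,0],"hand": 60},{"slide": [0,-20,-50],"turn": [0.0,0.0,0],"hand": 60},{"slide": [0,0,0],"turn": [0.0,0.0,0],"hand": 60},{"slide": [0,0,0],"turn": [0.0,0.0,0],"hand": 60}])

```text
clock: 28.75
eef_pos: [598.1, -138.8, 210.0]
tool_rot: [3.141, -0.001, -0.051]
force: [-1.2, -0.3, -0.6]
width: 60.0
```

```bash
python3 - <<'E'
from h import *
st()
im,d,c,P=snap("wrist","20")
boxline(P,50,-70,70,-35.5,36,"unit")
boxline(P,50,-70,70,-94,-36.5,"A")
boxline(P,50,-70,70,-154,-96,"M2")
boxline(P,50,-70,70,-250,-157,"M3")
print("mic",rr(P,region(P,112,126,(426,4),30)))
im,d,c,P=snap("top","20")
print("mic",rr(P,region(P,110,130,(425,3),40)),rr(P,region(P,20,130,(425,3),40)))
E
```

```text
28.75 [ 598.1 -138.8  210. ] [ 1.7998e+02 -3.0000e-02 -2.9000e+00] F [-1.2 -0.3 -0.6] w 60.0 q [ 0.35  0.59 -0.27  1.62  0.18  0.96 -0.03]
unit x',y'=(-0.3,-3.8) L90.8 W62.5 yaw' 0.25 n1957
A x',y'=(-0.6,-65.3) L89.9 W57.4 yaw' 0.00 n4610
M2 x',y'=(0.0,-125.0) L90.1 W58.0 yaw' -0.00 n3970
M3 x',y'=(0.2,-185.4) L90.1 W56.8 yaw' 0.11 n3292
mic {'c': (429.6, 0.5), 'L': 31.3, 'W': 27.6, 'yaw': 74.6, 'n': 1514, 'z': 119.8}
mic {'c': (424.1, 2.3), 'L': 31.2, 'W': 31.1, 'yaw': 88.28, 'n': 120, 'z': 119.2} {'c': (422.9, 1.3), 'L': 33.4, 'W': 33.3, 'yaw': -1.89, 'n': 132, 'z': 119.0}
```

View pics/wrist20.png

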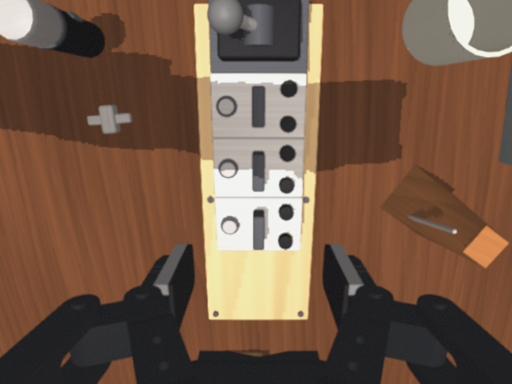

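Row verified: x' within about 0.5 mm, yaw within 0.1°. Next is the mic: candidates in the wrist view are the tall cylinder at (30,20), plus the pick tin at (213,211) in the top view. The tall one (120 mm, steel head) is the mic; one enlarged crop to confirm it and the black cradle.

```bash
python3 - <<'E'
from h import *
im,d,c,P=snap("scene","20")
cv2.imwrite("pics/s20c.png",cv2.resize(im[150:300,230:410],None,fx=4,fy=4,interpolation=cv2.INTER_CUBIC))
print("mic scene",rr(P,region(P,112,126,(427,4),30)), "cradle",rr(P,region(P,4,12,(596,170),115)))
plan([((440,-130,250),tool(0)),((426,-60,130),tool(0,55))],60,mm=45)
E
```

```text
mic scene {'c': (427.6, 5.8), 'L': 33.4, 'W': 30.9, 'yaw': -53.03, 'n': 93, 'z': 118.7} cradle {'c': (599.1, 171.3), 'L': 192.1, 'W': 120.5, 'yaw': 4.45, 'n': 2638, 'z': 7.4}
[{"slide": [-39.5, -0.5, -10.5], "turn": [0.0, 0.0, -0.8], "hand": 60}, {"slide": [-39.5, -0.5, -10.5], "turn": [0.0, 0.0, -0.6], "hand": 60}, {"slide": [-39.0, -1.5, -10.0], "turn": [0.0, 0.2, -0.8], "hand": 60}, {"slide": [-39.5, -2.0, -10.5], "turn": [0.0, 0.0, -0.8], "hand": 60}, {"slide": [-2.0, -10.0, 17.0], "turn": [7.8, 0.0, 0.0], "hand": 60}]
[{"slide": [-2.0, -7.5, 18.5], "turn": [8.0, 0.0, 0.0], "hand": 60}, {"slide": [-2.0, -5.0, 19.0], "turn": [7.8, 0.0, 0.0], "hand": 60}, {"slide": [-2.0, -2.0, 20.0], "turn": [7.8, 0.0, 0.0], "hand": 60}, {"slide": [-2.0, 0.0, 19.5], "turn": [7.8, 0.0, 0.0], "hand": 60}, {"slide": [-2.0, 3.5, 19.5], "turn": [8.0, 0.0, 0.0], "hand": 60}]
[{"slide": [-2.0, 5.5, 19.0], "turn": [7.8, 0.0, 0.0], "hand": 60}]
rows 11 end [426.2 -60.  130.1] [-1.25e+02 -1.00e-01  0.00e+00]
```

View pics/s20c.png

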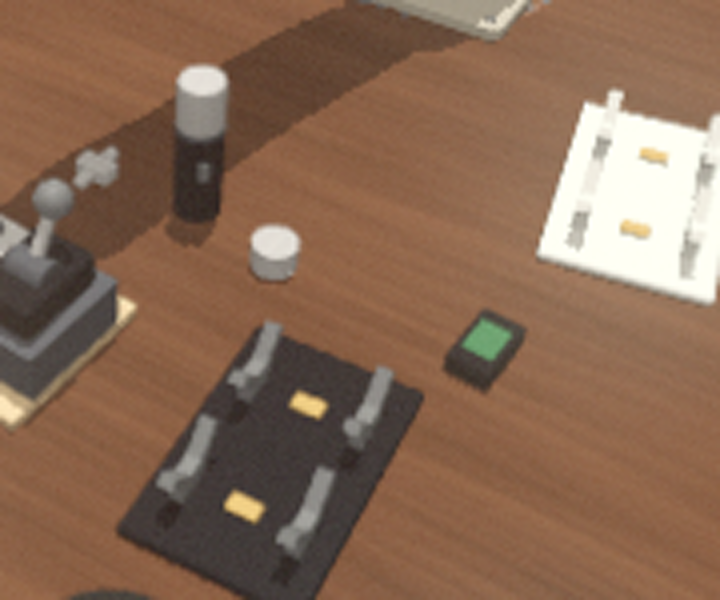

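The crop shows the black mic with its steel head at (200,145), the pick tin at (275,250), and the black cradle with grey saddles at (275,450). All are as described.

Emit:
play_rows(targets=[{"slide": [-39.5,-0.5,-10.5],"turn": [0.0,0.0,-0.8],"hand": 60},{"slide": [-39.5,-0.5,-10.5],"turn": [0.0,0.0,-0.6],"hand": 60},{"slide": [-39.0,-1.5,-10.0],"turn": [0.0,0,-0.8],"hand": 60},{"slide": [-39.5,-2.0,-10.5],"turn": [0.0,0.0,-0.8],"hand": 60},{"slide": [-2.0,-10.0,10.0],"turn": [7.8,0.0,0.0],"hand": 60}])

```text
clock: 29.52
eef_pos: [436.9, -116.9, 241.6]
tool_rot: [-3.003, 0.0, 0.006]
force: [0.8, -0.1, -0.3]
width: 60.2
```

Emit:
play_rows(targets=[{"slide": [-2.0,-7.5,10],"turn": [8.0,0.0,0.0],"hand": 60},{"slide": [-2.0,-5.0,10.0],"turn": [7.8,0.0,0.0],"hand": 60},{"slide": [-2.0,-2.0,10.0],"turn": [7.8,0.0,0.0],"hand": 60},{"slide": [0,0,0],"turn": [0,0.0,0.0],"hand": 60},{"slide": [0,0,0],"turn": [0,0.0,0.0],"hand": 60}])

```text
clock: 30.15
eef_pos: [433.0, -96.5, 215.3]
tool_rot: [-2.594, 0.0, 0.002]
force: [0.8, 0.6, -0.3]
width: 59.8
```

```bash
python3 - <<'E'
from h import *
st()
E
```

```text
30.15 [433.  -96.5 215.3] [-1.4865e+02  2.0000e-02  1.1000e-01] F [ 0.8  0.6 -0.3] w 59.8 q [ 0.86  0.55 -0.49  1.92 -0.3   0.98  0.61]
```

```bash
python3 - <<'E'
from h import *
plan([((426.5,-65,125),tool(0,55))],62,mm=45)
E
```

```text
[{"slide": [-2.0, 6.5, 31.0], "turn": [7.8, 0.0, 0.0], "hand": 62}, {"slide": [-2.5, 11.0, 30.0], "turn": [8.0, 0.0, 0.0], "hand": 62}, {"slide": [-2.0, 15.0, 28.5], "turn": [7.8, 0.2, 0.0], "hand": 62}]
rows 3 end [426.4 -64.9 124.9] [-1.25e+02 -1.00e-01 -0.00e+00]
```

Emit:
play_rows(targets=[{"slide": [-2.0,6.5,31.0],"turn": [7.8,0.0,0.0],"hand": 62},{"slide": [-2.5,11.0,30.0],"turn": [8.0,0.0,0.0],"hand": 62},{"slide": [-2.0,15.0,28.5],"turn": [7.8,0,0.0],"hand": 62},{"slide": [0,0,0],"turn": [0,0,0.0],"hand": 62},{"slide": [0,0,0],"turn": [0,0,0.0],"hand": 62}])

```text
clock: 30.78
eef_pos: [427.6, -64.5, 127.2]
tool_rot: [-2.185, -0.003, 0.004]
force: [-0.2, 0.5, 0.1]
width: 62.1
```

```bash
python3 - <<'E'
from h import *
st()
im,d,c,P=snap("wrist","21")
print("mic cyl",rr(P,region(P,20,126,(427,4),30)),rr(P,region(P,112,126,(427,4),30)))
m=region(P,30,110,(427,4),30); print(P[m].min(0),P[m].max(0))
st()
E
```

```text
30.77 [427.6 -64.5 127.2] [-125.2    -0.16    0.24] F [-0.2  0.5  0.1] w 62.1 q [ 1.01  0.94 -0.56  1.9  -0.41  0.99  0.86]
mic cyl {'c': (425.9, 1.9), 'L': 35.1, 'W': 34.4, 'yaw': -37.57, 'n': 4546, 'z': 99.3} {'c': (425.8, 2.3), 'L': 34.3, 'W': 33.7, 'yaw': -33.87, 'n': 1726, 'z': 119.7}
[408.07575424 -15.22585979  30.00500154] [443.89209973   6.60534891 109.95992439]
30.82 [428.  -64.9 127.9] [-125.32   -0.27    0.26] F [-0.1  1.4  0.2] w 62.1 q [ 1.01  0.94 -0.56  1.9  -0.41  0.99  0.87]
```

View pics/wrist21.png

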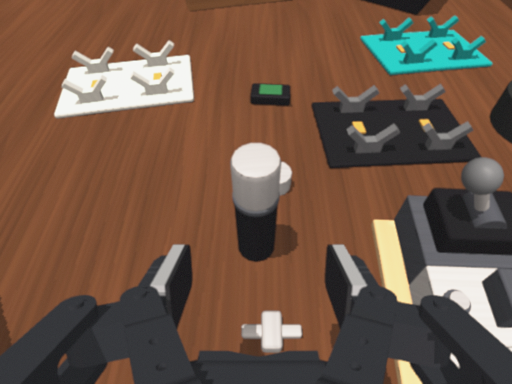

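Emit:
play_rows(targets=[{"slide": [-2,16,20],"turn": [0,0.0,0.0],"hand": 62},{"slide": [0,0,30],"turn": [0,0.0,0.0],"hand": 62},{"slide": [0,0,30],"turn": [0,0,0.0],"hand": 62},{"slide": [0,0,0],"turn": [0,0,0.0],"hand": 62},{"slide": [0,0,0],"turn": [0,0,0.0],"hand": 62}])

```text
clock: 31.45
eef_pos: [426.0, -10.5, 67.6]
tool_rot: [-2.187, -0.004, 0.002]
force: [0.1, -0.6, 0.7]
width: 62.1
```

```bash
python3 - <<'E'
from h import *
st()
im,d,c,P=snap("wrist","22")
m=region(P,85,115,(427,4),30); print(P[m].min(0),P[m].max(0))
plan([((426,37.8,35.2),tool(0,55))],62)
E
```

```text
31.45 [426.  -10.5  67.6] [-1.2531e+02 -2.4000e-01  1.1000e-01] F [ 0.1 -0.6  0.7] w 62.1 q [ 0.96  1.04 -0.58  1.99 -0.45  0.78  0.91]
[408.38193696 -15.05580923  85.01196185] [443.05062625   3.49511844 114.99813263]
[{"slide": [0.0, -1.0, 29.0], "turn": [0.2, 0.0, 0.2], "hand": 62}, {"slide": [0.0, -1.0, 29.0], "turn": [0.0, 0.0, 0.0], "hand": 62}]
rows 2 end [426.   37.8  35.4] [-1.251e+02 -0.000e+00 -1.000e-01]
```

View pics/wrist22.png

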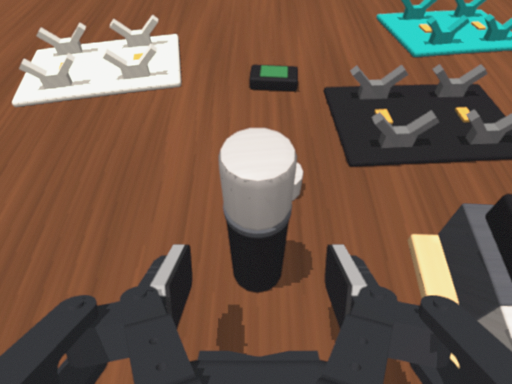

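Emit:
play_rows(targets=[{"slide": [0,-1,20],"turn": [0.2,0.0,0.2],"hand": 62},{"slide": [0,-1,20],"turn": [0,0.0,0.0],"hand": 62},{"slide": [0,0,17],"turn": [0,0,0.0],"hand": 62},{"slide": [0,0,0],"turn": [0,0,0.0],"hand": 62},{"slide": [0,0,0],"turn": [0,0,0.0],"hand": 62}])

```text
clock: 32.12
eef_pos: [425.2, 37.5, 35.1]
tool_rot: [-2.18, 0.002, -0.002]
force: [0.6, -0.8, -0.3]
width: 62.1
```

```bash
python3 - <<'E'
from h import *
st()
im,d,c,P=snap("wrist","23")
m=region(P,100,123,(427,4),30); print(P[m].min(0),P[m].max(0))
for uv in [(175,255),(175,270),(175,290),(180,300),(165,310),(340,255),(340,270),(340,290)]: print(uv,P[uv[1],uv[0]].round(1),im[uv[1],uv[0]])
E
```

```text
32.12 [425.2  37.5  35.1] [-1.2491e+02  9.0000e-02 -1.1000e-01] F [ 0.6 -0.8 -0.3] w 62.1 q [ 0.91  1.12 -0.62  2.05 -0.49  0.63  0.94]
[407.72272595 -15.12130712 100.01867834] [442.95281665  20.75089731 122.03054094]
(175, 255) [391.2  10.2  67.7] [177 180 181]
(175, 270) [3.942e+02 1.000e-01 7.480e+01] [45 45 47]
(175, 290) [394.1  -5.9  70.2] [31 30 32]
(180, 300) [394.4  -6.4  61.4] [31 28 31]
(165, 310) [392.6 -14.8  73.8] [45 44 43]
(340, 255) [459.    9.9  67.7] [180 182 184]
(340, 270) [456.6   0.8  72.8] [37 36 37]
(340, 290) [456.5  -5.5  68.6] [34 33 33]
```

View pics/wrist23.png

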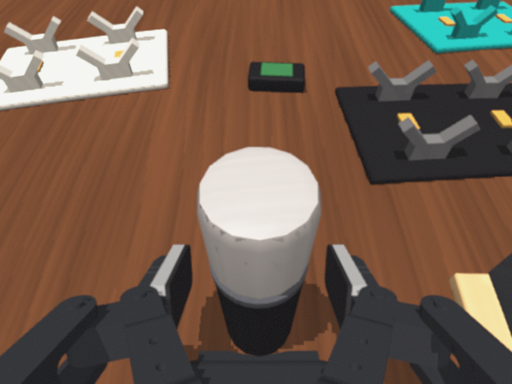

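Emit:
play_rows(targets=[{"slide": [0.5,0,0],"turn": [0,0.0,0],"hand": 30},{"slide": [0,0,0],"turn": [0,0.0,0.0],"hand": 30},{"slide": [0,0,0],"turn": [0,0,0.0],"hand": 30},{"slide": [0,0,0],"turn": [0,0,0.0],"hand": 30},{"slide": [0,0,0],"turn": [0,0,0.0],"hand": 30}])

```text
clock: 32.8
eef_pos: [425.4, 38.6, 35.2]
tool_rot: [-2.178, 0.002, -0.001]
force: [0.9, -4.7, 6.3]
width: 34.7
```

```bash
python3 - <<'E'
from h import *
st()
im,d,c,P=snap("wrist","24")
p,R=cur()
# mic mid in tool frame, assuming mic still upright at (425.9,2.7)
print("mic mid in tool",R.inv().apply(np.array([425.9,2.7,60])-p).round(1),"axis",R.inv().apply([0,0,1]).round(3))
m=region(P,100,123,(427,4),30); print(P[m].min(0),P[m].max(0))
E
```

```text
32.8 [425.4  38.6  35.2] [-1.248e+02  1.200e-01 -8.000e-02] F [ 0.9 -4.7  6.3] w 34.7 q [ 0.91  1.12 -0.62  2.05 -0.49  0.63  0.94]
mic mid in tool [  0.5   0.1 -43.6] axis [-0.002 -0.821 -0.571]
[408.25462288 -14.29346629 100.00216863] [443.32826836  21.52857286 122.08775595]
```

View pics/wrist24.png

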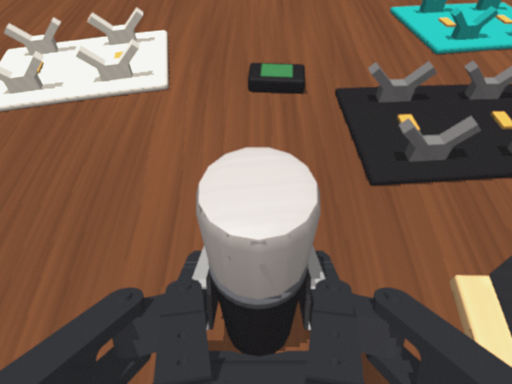

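```bash
python3 - <<'E'
from h import *
p,R=cur(); off=np.array([0.5,0.1,-43.6])
def tcp(mid,T): return np.array(mid)-T.apply(off)
W=[]
for mid,T in [((426,2.7,150),tool(0,55.2)),((480,50,170),tool(1,20)),((553,167,160),tool(4.45,-34.8))]:
    W.append((tcp(mid,T),T))
plan(W,30,mm=45,deg=8)
E
```

```text
[{"slide": [0.0, -24.5, -17.0], "turn": [0.0, 0.0, 0.0], "hand": 30}, {"slide": [0.0, -25.0, -17.5], "turn": [0.0, 0.0, 0.0], "hand": 30}, {"slide": [0.0, -24.5, -17.0], "turn": [0.0, 0.0, -0.2], "hand": 30}, {"slide": [10.5, -3.5, 4.0], "turn": [-7.0, -0.2, -0.2], "hand": 30}, {"slide": [11.0, -4.0, 3.5], "turn": [-7.0, 0.0, 0.0], "hand": 30}]
[{"slide": [10.5, -4.5, 2.5], "turn": [-7.2, -0.2, -0.2], "hand": 30}, {"slide": [11.0, -5.0, 2.5], "turn": [-7.0, 0.0, -0.2], "hand": 30}, {"slide": [11.0, -4.5, 1.5], "turn": [-7.0, -0.2, -0.2], "hand": 30}, {"slide": [11.0, -10.0, 4.5], "turn": [-7.8, 0.0, -0.6], "hand": 30}, {"slide": [11.0, -10.5, 3.0], "turn": [-7.8, 0.2, -0.4], "hand": 30}]
[{"slide": [11.0, -10.5, 1.5], "turn": [-7.8, 0.0, -0.6], "hand": 30}, {"slide": [11.0, -10.5, 0.0], "turn": [-8.0, 0.0, -0.4], "hand": 30}, {"slide": [11.5, -10.5, -1.0], "turn": [-7.8, 0.0, -0.6], "hand": 30}, {"slide": [11.5, -10.0, -3.0], "turn": [-7.8, 0.2, -0.4], "hand": 30}, {"slide": [11.5, -9.5, -4.0], "turn": [-7.8, 0.0, -0.6], "hand": 30}]
rows 15 end [554.6 142.2 124.4] [145.2   0.    4.5]
```

Emit:
play_rows(targets=[{"slide": [0.0,-24.5,-17.0],"turn": [0.0,0.0,0.0],"hand": 30},{"slide": [0.0,-25.0,-17.5],"turn": [0.0,0.0,0.0],"hand": 30},{"slide": [0.0,-24.5,-17.0],"turn": [0.0,0.0,-0.2],"hand": 30},{"slide": [10.5,-3.5,4.0],"turn": [-7.0,-0.2,-0.2],"hand": 30},{"slide": [11.0,-4.0,3.5],"turn": [-7.0,0.0,0.0],"hand": 30}])

```text
clock: 33.48
eef_pos: [446.8, 48.6, 125.8]
tool_rot: [-2.427, -0.001, 0.004]
force: [0.1, -1.2, -1.5]
width: 34.9
```

Emit:
play_rows(targets=[{"slide": [10.5,-4.5,2.5],"turn": [-7.2,-0.2,-0.2],"hand": 30},{"slide": [11.0,-5.0,2.5],"turn": [-7.0,0.0,-0.2],"hand": 30},{"slide": [11.0,-4.5,1.5],"turn": [-7.0,-0.2,-0.2],"hand": 30},{"slide": [11.0,-10.0,4.5],"turn": [-7.8,0.0,-0.6],"hand": 30},{"slide": [11.0,-10.5,3.0],"turn": [-7.8,0.2,-0.4],"hand": 30}])

```text
clock: 34.1
eef_pos: [500.3, 87.3, 127.4]
tool_rot: [-3.069, -0.008, 0.035]
force: [-0.1, 0.0, -2.8]
width: 34.8
```

Emit:
play_rows(targets=[{"slide": [11.0,-10.5,1.5],"turn": [-7.8,0.0,-0.6],"hand": 30},{"slide": [11.0,-10.5,0.0],"turn": [-8.0,0.0,-0.4],"hand": 30},{"slide": [11.5,-10.5,-1.0],"turn": [-7.8,0.0,-0.6],"hand": 30},{"slide": [11.5,-10.0,-3.0],"turn": [-7.8,0.2,-0.4],"hand": 30},{"slide": [11.5,-9.5,-4.0],"turn": [-7.8,0.0,-0.6],"hand": 30}])

```text
clock: 34.72
eef_pos: [553.8, 143.9, 123.8]
tool_rot: [2.53, 0.001, 0.081]
force: [1.0, -0.2, -2.5]
width: 34.5
```

Emit:
play_rows(targets=[{"slide": [0,0,0],"turn": [0,0.0,0],"hand": 30},{"slide": [0,0,0],"turn": [0,0.0,0],"hand": 30},{"slide": [0,0,0],"turn": [0,0.0,0],"hand": 30}])

```text
clock: 35.1
eef_pos: [553.9, 140.6, 124.7]
tool_rot: [2.534, 0.001, 0.076]
force: [0.1, 0.4, -1.7]
width: 34.6
```

```bash
python3 - <<'E'
from h import *
st()
for n in ["wrist","scene","top"]:
    im,d,c,P=snap(n,"25")
    print(n,"cradle",rr(P,region(P,4,12,(598,171),115)))
    m=region(P,120,185,(553,167),85)
st()
E
```

```text
35.1 [553.9 140.6 124.7] [1.4518e+02 6.0000e-02 4.3800e+00] F [ 0.1  0.4 -1.7] w 34.6 q [-0.86  0.84  0.42  1.67  0.28  0.98 -0.65]
wrist cradle {'c': (598.5, 166.9), 'L': 191.1, 'W': 110.4, 'yaw': 5.38, 'n': 29141, 'z': 8.2}
scene cradle {'c': (598.9, 171.5), 'L': 191.6, 'W': 120.1, 'yaw': 4.56, 'n': 2634, 'z': 7.4}
top cradle {'c': (599.0, 171.0), 'L': 200.3, 'W': 120.6, 'yaw': 4.74, 'n': 1265, 'z': 7.7}
35.25 [554.2 141.4 124.7] [1.4523e+02 2.0000e-02 4.4100e+00] F [ 0.1  0.4 -1.6] w 34.7 q [-0.86  0.84  0.42  1.67  0.28  0.98 -0.65]
```

View pics/wrist25.png

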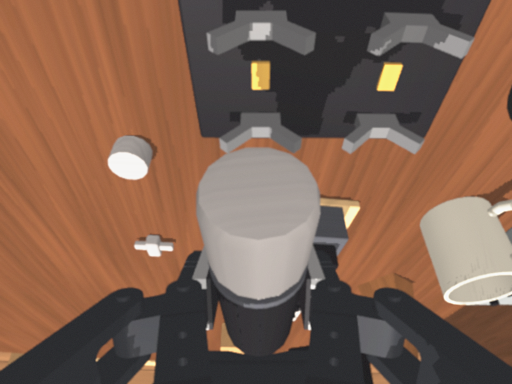

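View pics/scene25.png

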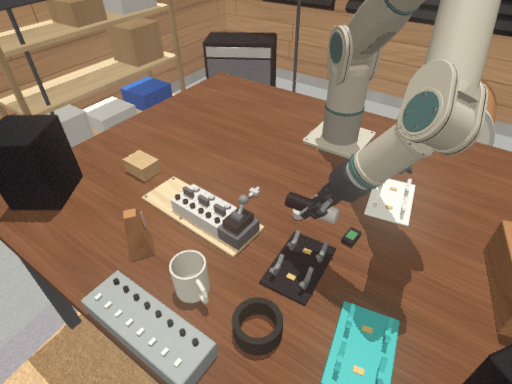

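```bash
python3 - <<'E'
from h import *
d=np.load("wrist25.npy"); c=np.load("wrist25_c.npy",allow_pickle=True).item()
P=cloud("wrist",d,c)
a=np.radians(4.5); O=np.array([598.4,171.5])
q=P[...,:2]-O; X=q[...,0]*np.cos(a)+q[...,1]*np.sin(a); Y=-q[...,0]*np.sin(a)+q[...,1]*np.cos(a); Z=P[...,2]
for lx in (-45,45):
  for ly in (-38,38):
    m=(abs(X-lx)<40)&(abs(Y-ly)<15)&(Z>12)&(Z<55)
    t=m&(Z>33)
    print(lx,ly,"n",m.sum(),"x",X[m].min().round(1),X[m].max().round(1),"topY",Y[t].min().round(1),Y[t].max().round(1),"ztop",np.percentile(Z[m],99).round(1), "lowest x",X[m&(Z<24)].mean().round(1) if (m&(Z<24)).any() else None)
m=(Z>4)&(Z<12)&(abs(X)<110)&(abs(Y)<70)
print("base X",X[m].min(),X[m].max(),"Ymin",np.percentile(Y[m],0.3))
# -y edge slope
xs=[];ys=[]
for x in range(-85,90,8):
  k=m&(abs(X-x)<3); 
  if k.sum()>30: xs.append(x); ys.append(Y[k].min())
print(np.degrees(np.polyfit(xs,ys,1)[0]),np.median(ys))
E
```

```text
-45 -38 n 1663 x -74.9 -16.0 topY -44.2 -32.2 ztop 42.4 lowest x -45.0
-45 38 n 2861 x -75.1 -15.4 topY 32.1 43.3 ztop 43.0 lowest x -45.3
45 -38 n 1709 x 14.9 74.9 topY -44.4 -32.7 ztop 42.8 lowest x 43.6
45 38 n 2689 x 14.9 75.0 topY 31.4 43.0 ztop 42.9 lowest x 43.6
base X -95.7051796433098 94.48185648290679 Ymin -57.3030160267327
1.5815759003737844 -51.48899940929864
```

```bash
python3 - <<'E'
from h import *
off=np.array([0.5,0.1,-43.6])
d=np.load("wrist25.npy"); c=np.load("wrist25_c.npy",allow_pickle=True).item()
P=cloud("wrist",d,c); im=cv2.imread("pics/wrist25.png")
p=np.array([554.0,141.0,124.7]); R=Ro.from_euler('xyz',[145.2,0,4.4],degrees=True)
mid=p+R.apply(off); ax=R.apply([0,-.821,-.571]); print("mid",mid.round(1),"axis",ax.round(3))
# head face: points near mid+60*ax
Q=P.reshape(-1,3); s=(Q-mid)@ax; r=np.linalg.norm((Q-mid)-s[:,None]*ax,axis=1)
k=(abs(s-60)<6)&(r<16); A=Q[k]; print("face n",k.sum(),"s",np.median(s[k]).round(1)); 
A0=A.mean(0); n=np.linalg.svd(A-A0)[2][2]; n*=np.sign(n@ax); print("face normal",n.round(3))
k=(s>20)&(s<56)&(r<26)&(r>12); B=Q[k]; print("side x",B[:,0].min(),B[:,0].max(),"zmax",B[:,2].max())
T=tool(4.5,-34.8); 
for z in (80,50,44): print(z,(np.array([553.3,167.8,z])-T.apply(off)).round(1))
plan([(np.array([553.3,167.8,60])-T.apply(off),T)],30,start=(p,R),mm=25)
E
```

```text
mid [552.6 165.8 160.6] axis [-0.077  0.997  0.   ]
face n 9323 s 58.9
face normal [-0.063  0.995  0.083]
side x 527.0198789424716 575.1240408271385 zmax 180.34382558072534
80 [554.7 143.   44.1]
50 [554.7 143.   14.1]
44 [554.7 143.    8.1]
[{"slide": [0.0, -12.0, 16.5], "turn": [0.0, 0.0, 0.0], "hand": 30}, {"slide": [0.5, -11.5, 16.0], "turn": [0.0, 0.0, 0.0], "hand": 30}, {"slide": [0.0, -12.0, 16.5], "turn": [0.0, 0.0, 0.0], "hand": 30}, {"slide": [0.0, -11.5, 16.0], "turn": [0.0, 0.0, 0.0], "hand": 30}, {"slide": [0.5, -12.0, 16.5], "turn": [0.0, 0.0, 0.0], "hand": 30}]
rows 5 end [554.8 143.   24.1] [145.2   0.    4.4]
```

Emit:
play_rows(targets=[{"slide": [0.0,-12.0,16.5],"turn": [0.0,0.0,0.0],"hand": 30},{"slide": [0.5,-11.5,16.0],"turn": [0.0,0.0,0.0],"hand": 30},{"slide": [0.0,-12.0,16.5],"turn": [0.0,0.0,0.0],"hand": 30},{"slide": [0.0,-11.5,16.0],"turn": [0.0,0.0,0.0],"hand": 30},{"slide": [0.5,-8.0,11],"turn": [0.0,0.0,0.0],"hand": 30}])

```text
clock: 35.88
eef_pos: [554.3, 144.2, 28.3]
tool_rot: [2.533, 0.003, 0.08]
force: [0.1, 0.7, -1.3]
width: 34.6
```

Emit:
play_rows(targets=[{"slide": [0,0,0],"turn": [0,0.0,0],"hand": 30},{"slide": [0,0,0],"turn": [0,0.0,0],"hand": 30},{"slide": [0,0,0],"turn": [0,0.0,0],"hand": 30}])

```text
clock: 36.25
eef_pos: [555.4, 144.6, 31.0]
tool_rot: [2.535, -0.0, 0.079]
force: [0.3, -0.6, -0.8]
width: 35.0
```

```bash
python3 - <<'E'
from h import *
st()
off=np.array([0.5,0.1,-43.6])
im,d,c,P=snap("wrist","26"); im2,_,_,_=snap("scene","26")
cv2.imwrite("pics/s26c.png",cv2.resize(im2[200:310,240:400],None,fx=4,fy=4,interpolation=cv2.INTER_CUBIC))
p,R=cur()
mid=p+R.apply(off); ax=R.apply([0,-.821,-.571]); print("mid",mid.round(1),"axis",ax.round(3))
Q=P.reshape(-1,3)
for s0 in (15,25,35,45,55):
  s=(Q-mid)@ax; k=(abs(s-s0)<3)&(abs(Q[:,0]-mid[0]-s0*ax[0])<6)&(abs(Q[:,2]-mid[2]-18)<9); print(s0,k.sum(),Q[k][:,2].max().round(1) if k.any() else None)
T=tool(4.5,-34.8)
plan([(np.array([553.3,167.8,44])-T.apply(off),T)],30,mm=25)
E
```

```text
36.25 [555.4 144.6  31. ] [ 1.4522e+02 -1.0000e-02  4.5400e+00] F [ 0.3 -0.6 -0.8] w 35.0 q [-0.86  0.99  0.4   1.68  0.27  0.84 -0.71]
mid [553.8 169.4  66.7] axis [-0.079  0.997  0.001]
15 134 83.4
25 201 83.2
35 339 83.2
45 441 83.4
55 880 83.6
[{"slide": [-0.5, -11.5, 19.5], "turn": [0.0, 0.0, 0.0], "hand": 30}]
rows 1 end [554.9 142.9   8.3] [145.2   0.    4.5]
```

View pics/wrist26.png

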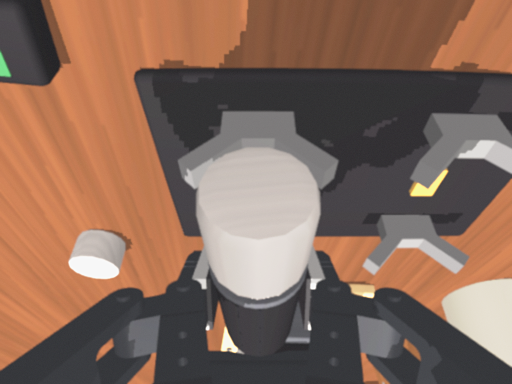

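View pics/s26c.png

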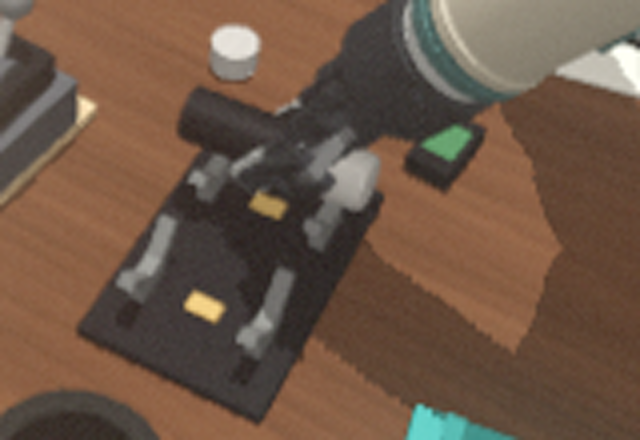

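Emit:
play_rows(targets=[{"slide": [-0.4,-5,9],"turn": [0.0,0.0,0.0],"hand": 30},{"slide": [0,-5.5,9],"turn": [0.0,0.0,0.0],"hand": 30},{"slide": [0,0,0],"turn": [0.0,0.0,0.0],"hand": 30},{"slide": [0.0,0,0],"turn": [0.0,0.0,0.0],"hand": 30},{"slide": [0,0,0],"turn": [0.0,0.0,0.0],"hand": 30}])

```text
clock: 36.98
eef_pos: [555.3, 142.6, 10.2]
tool_rot: [2.533, -0.0, 0.079]
force: [0.3, 2.1, 7.0]
width: 34.6
```

```bash
python3 - <<'E'
from h import *
st()
off=np.array([0.5,0.1,-43.6])
im,d,c,P=snap("wrist","27")
p,R=cur()
mid=p+R.apply(off); ax=R.apply([0,-.821,-.571]); print("mid",mid.round(1),"axis",ax.round(3))
Q=P.reshape(-1,3)
for s0 in (15,25,35,45,55):
  s=(Q-mid)@ax; k=(abs(s-s0)<3)&(abs(Q[:,0]-mid[0]-s0*ax[0])<6)&(abs(Q[:,2]-mid[2]-18)<9); print(s0,k.sum(),Q[k][:,2].max().round(1) if k.any() else None)
s=(Q-mid)@ax; k=(abs(s-60)<8)&(np.linalg.norm(Q-mid-s[:,None]*ax,axis=1)<15); F=np.median(Q[k],0); print("head face",F)
a=np.radians(4.5); v=F[:2]-np.array([598.2,171.3]); print("head face x',y'",v[0]*np.cos(a)+v[1]*np.sin(a),-v[0]*np.sin(a)+v[1]*np.cos(a))
E
```

```text
36.98 [555.3 142.6  10.2] [ 1.4514e+02 -2.0000e-02  4.5300e+00] F [0.3 2.1 7. ] w 34.6 q [-0.85  1.02  0.39  1.68  0.26  0.81 -0.72]
mid [553.9 167.4  46. ] axis [-0.079  0.997 -0.001]
15 129 62.6
25 203 62.5
35 337 62.5
45 442 62.5
55 895 62.6
head face [549.23473485 226.63720241  48.63293243]
head face x',y' -44.472614718351196 59.00838670411882
```

View pics/wrist27.png

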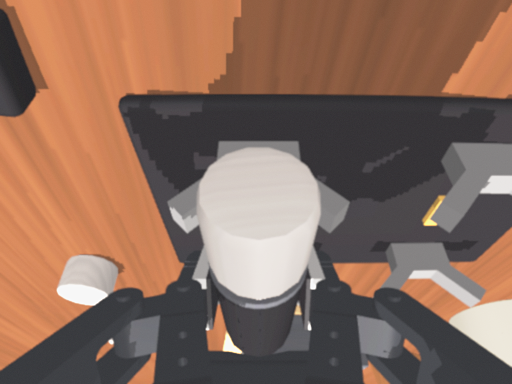

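Emit:
play_rows(targets=[{"slide": [0,0,0],"turn": [0.0,0.0,0.0],"hand": 38},{"slide": [0,0,0],"turn": [0.0,0.0,0.0],"hand": 44},{"slide": [0,0,0],"turn": [0.0,0.0,0.0],"hand": 52},{"slide": [0.0,0,0],"turn": [0.0,0.0,0.0],"hand": 52}])

```text
clock: 37.52
eef_pos: [554.5, 142.6, 9.2]
tool_rot: [2.534, 0.001, 0.079]
force: [0.2, -0.3, 1.0]
width: 51.9
```

```bash
python3 - <<'E'
from h import *
st()
im,d,c,P=snap("wrist","28")
E
```

```text
37.52 [554.5 142.6   9.2] [1.4517e+02 8.0000e-02 4.5400e+00] F [ 0.2 -0.3  1. ] w 51.9 q [-0.85  1.02  0.39  1.68  0.26  0.81 -0.72]
```

View pics/wrist28.png

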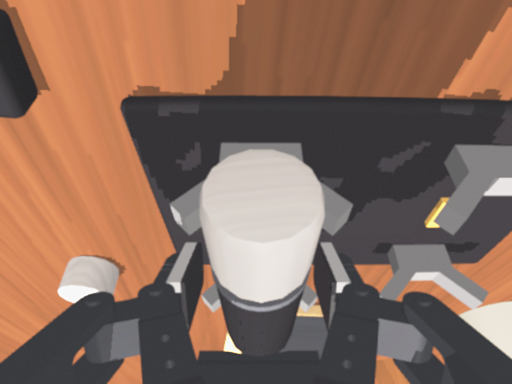

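Emit:
play_rows(targets=[{"slide": [0,0,-15],"turn": [0.0,0.0,0.0],"hand": 52},{"slide": [0,0,-40],"turn": [0.0,0.0,0.0],"hand": 52},{"slide": [0,0,-50],"turn": [0.0,0.0,0.0],"hand": 52},{"slide": [0.0,0,-50],"turn": [0.0,0.0,0.0],"hand": 52},{"slide": [0.0,0,-30],"turn": [0.0,0.0,0.0],"hand": 40}])

```text
clock: 38.2
eef_pos: [546.7, 251.0, 164.3]
tool_rot: [2.537, -0.002, 0.081]
force: [0.5, -1.1, 0.0]
width: 40.0
```

```bash
python3 - <<'E'
from h import *
st()
plan([((570,150,260),tool(4.5,0))],40,mm=45)
E
```

```text
38.2 [546.7 251.  164.3] [ 1.4538e+02 -9.0000e-02  4.6600e+00] F [ 0.5 -1.1  0. ] w 40.0 q [-0.96  0.86  0.39  1.46  0.22  1.21 -0.69]
[{"slide": [4.0, 34.5, -5.0], "turn": [8.6, 0.0, 0.0], "hand": 40}, {"slide": [3.5, 33.5, -10.5], "turn": [8.8, 0.0, 0.0], "hand": 40}, {"slide": [4.0, 32.0, -15.0], "turn": [8.6, 0.0, 0.2], "hand": 40}, {"slide": [3.5, 28.5, -20.0], "turn": [8.6, -0.2, 0.0], "hand": 40}]
rows 4 end [569.7 150.2 260. ] [1.8e+02 1.0e-01 4.5e+00]
```

```bash
python3 - <<'E'
from h import *
plan([((580,75,270),tool(0,0))],20,mm=45)
E
```

```text
[{"slide": [4.0, 41.5, 3.0], "turn": [7.0, -0.2, 0.8], "hand": 20}, {"slide": [4.0, 41.0, -2.5], "turn": [6.8, -0.4, 1.0], "hand": 20}, {"slide": [5.5, 41.0, -7.0], "turn": [7.0, -0.2, 1.0], "hand": 20}, {"slide": [5.5, 39.0, -12.0], "turn": [6.8, -0.4, 0.8], "hand": 20}, {"slide": [6.0, 38.0, -16.5], "turn": [7.0, -0.2, 1.0], "hand": 20}]
rows 5 end [579.9  74.8 269.8] [-1.8e+02 -1.0e-01 -1.0e-01]
```

Emit:
play_rows(targets=[{"slide": [4.0,41.5,3.0],"turn": [7.0,-0.2,0.8],"hand": 20},{"slide": [4.0,41.0,-2.5],"turn": [6.8,-0.4,1.0],"hand": 20},{"slide": [5.5,41.0,-7.0],"turn": [7.0,-0.2,1.0],"hand": 20},{"slide": [5.5,39.0,-12.0],"turn": [6.8,-0.4,0.8],"hand": 20},{"slide": [6.0,38.0,-16.5],"turn": [7.0,-0.2,1.0],"hand": 20}])

```text
clock: 38.83
eef_pos: [579.8, 71.6, 269.9]
tool_rot: [-3.141, -0.002, -0.003]
force: [0.7, -1.3, -1.1]
width: 19.7
```

Emit:
play_rows(targets=[{"slide": [0,0,0],"turn": [0,0,0],"hand": 0},{"slide": [0,0,0],"turn": [0,0,0],"hand": 0},{"slide": [0,0,0],"turn": [0,0,0],"hand": 0}])

```text
clock: 39.2
eef_pos: [578.7, 74.9, 267.0]
tool_rot: [3.138, 0.002, 0.001]
force: [0.1, 0.3, -0.9]
width: 0.0
```

```bash
cat >> h.py <<'E'
def micchk(P):
    a=np.radians(4.5); q=P[...,:2]-np.array([598.2,171.3]); X=q[...,0]*np.cos(a)+q[...,1]*np.sin(a); Y=-q[...,0]*np.sin(a)+q[...,1]*np.cos(a)
    m=(P[...,2]>50)&(P[...,2]<75)&(abs(X+45)<28)&(abs(Y)<90)
    print("mic n",m.sum(),"X",X[m].min().round(1),X[m].max().round(1),"Y",Y[m].min().round(1),Y[m].max().round(1),"ztop",P[...,2][m].max().round(1))
E
python3 - <<'E'
from h import *
st()
im,d,c,P=snap("wrist","29"); micchk(P)
boxline(P,50,-70,70,-35.5,36,"unit")
boxline(P,50,-70,70,-94,-36.5,"A")
print("ball",rr(P,region(P,112,135,(585,-9),40)))
im,d,c,P=snap("top","29"); micchk(P)
print("ball",rr(P,region(P,112,135,(585,-9),40)))
boxline(P,50,-70,70,-215,-36.5,"row top")
boxline(P,50,-70,70,-94,-37,"A")
boxline(P,50,-70,70,-154,-97,"B")
boxline(P,50,-70,70,-250,-157,"C")
im,d,c,P=snap("scene","29"); micchk(P)
print("ball",rr(P,region(P,112,135,(585,-9),40)))
boxline(P,50,-70,70,-94,-37,"A")
boxline(P,50,-70,70,-154,-97,"B")
boxline(P,50,-70,70,-250,-157,"C")
E
```

```text
39.2 [578.7  74.9 267. ] [1.7982e+02 1.2000e-01 4.0000e-02] F [ 0.1  0.3 -0.9] w 0.0 q [-0.31  0.48  0.2   1.64 -0.11  1.03 -0.07]
mic n 3565 X -62.4 -27.5 Y -60.2 59.2 ztop 64.2
unit x',y'=(-0.4,0.5) L89.1 W71.0 yaw' -0.39 n1170
A x',y'=(30.1,-63.6) L53.8 W27.7 yaw' -89.90 n420
ball None
mic n 36 X -60.7 -29.7 Y -61.0 -51.4 ztop 64.9
ball {'c': (579.1, -8.1), 'L': 23.0, 'W': 22.8, 'yaw': -89.53, 'n': 62, 'z': 124.9}
row top x',y'=(-1.6,-125.0) L176.7 W91.1 yaw' -89.65 n1222
A x',y'=(-1.9,-64.6) L90.8 W55.4 yaw' 1.17 n384
B x',y'=(-1.5,-126.2) L89.0 W56.4 yaw' 0.93 n396
C x',y'=(-1.2,-186.8) L91.0 W59.6 yaw' 0.18 n413
mic n 526 X -59.8 -25.8 Y -59.3 60.4 ztop 63.9
ball {'c': (583.7, -4.6), 'L': 24.6, 'W': 18.7, 'yaw': -28.69, 'n': 79, 'z': 122.8}
A x',y'=(-0.1,-65.5) L91.6 W56.3 yaw' 0.26 n305
B x',y'=(0.9,-125.5) L92.2 W56.8 yaw' -0.33 n310
C x',y'=(0.2,-186.5) L92.5 W58.4 yaw' -0.37 n284
```

View pics/wrist29.png

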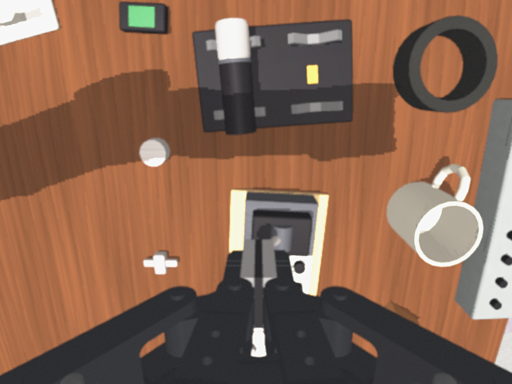

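View pics/top29.png

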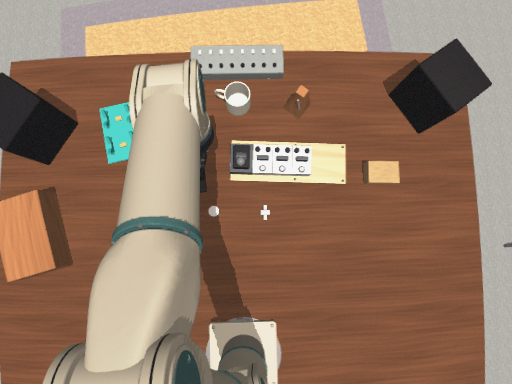

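Modules and mic are placed, and no second mic or fourth module is visible. Now the lever.

```bash
python3 - <<'E'
from h import *
plan([((530,-6,180),tool(-2.95)),((530,-6,82),tool(-2.95))],0,mm=50)
E
```

```text
[{"slide": [-16.0, 26.5, 29.0], "turn": [0.0, 0.0, 1.0], "hand": 0}, {"slide": [-16.0, 27.0, 29.0], "turn": [0.2, 0.0, 1.0], "hand": 0}, {"slide": [-15.5, 27.5, 29.0], "turn": [0.0, 0.2, 1.0], "hand": 0}, {"slide": [0.0, 0.0, 49.0], "turn": [0.0, 0.0, 0.0], "hand": 0}, {"slide": [0.0, 0.0, 49.0], "turn": [0.0, 0.0, 0.0], "hand": 0}]
rows 5 end [530.   -6.1  82.1] [ 1.8e+02 -1.0e-01 -3.0e+00]
```

Emit:
play_rows(targets=[{"slide": [-16.0,26.5,29.0],"turn": [0.0,0.0,1.0],"hand": 0},{"slide": [-16.0,27.0,29.0],"turn": [0,0.0,1.0],"hand": 0},{"slide": [-15.5,27.5,29.0],"turn": [0.0,0,1.0],"hand": 0},{"slide": [0.0,0.0,49.0],"turn": [0.0,0.0,0.0],"hand": 0},{"slide": [0.0,0.0,49.0],"turn": [0.0,0.0,0.0],"hand": 0}])

```text
clock: 39.98
eef_pos: [530.4, -7.8, 81.6]
tool_rot: [3.138, -0.001, -0.054]
force: [0.8, -0.4, -0.1]
width: 0.2
```

Emit:
play_rows(targets=[{"slide": [0,0,0],"turn": [0,0,0],"hand": 0},{"slide": [0,0,0],"turn": [0,0,0],"hand": 0},{"slide": [0,0,0],"turn": [0,0,0],"hand": 0}])

```text
clock: 40.35
eef_pos: [531.7, -8.2, 84.8]
tool_rot: [3.138, -0.003, -0.055]
force: [-0.0, 0.3, -0.1]
width: 0.0
```

```bash
python3 - <<'E'
from h import *
st()
im,d,c,P=snap("wrist","30")
im,d,c,P=snap("top","30")
for t,a,b in [("A",-94,-37),("B",-154,-97),("C",-250,-157)]: boxline(P,50,-70,70,a,b,t)
im2,d,c,P=snap("scene","30"); micchk(P)
for t,a,b in [("A",-94,-37),("B",-154,-97),("C",-250,-157)]: boxline(P,50,-70,70,a,b,t)
E
```

```text
40.35 [531.7  -8.2  84.8] [179.81  -0.19  -3.17] F [-0.   0.3 -0.1] w 0.0 q [-0.15  0.65  0.16  1.97 -0.18  0.53  0.08]
A x',y'=(-1.4,-73.4) L89.6 W43.0 yaw' -2.27 n272
B x',y'=(-1.8,-126.2) L88.9 W56.2 yaw' 1.10 n400
C x',y'=(-1.3,-186.8) L90.7 W59.5 yaw' 0.12 n416
mic n 528 X -58.0 -26.0 Y -59.2 60.0 ztop 63.2
A x',y'=(0.5,-65.5) L91.1 W56.2 yaw' 0.07 n309
B x',y'=(1.2,-124.9) L92.4 W55.9 yaw' -0.29 n303
C x',y'=(0.9,-185.4) L91.8 W56.4 yaw' 0.12 n279
```

View pics/wrist30.png

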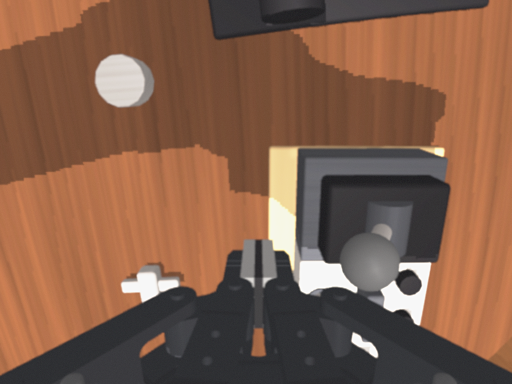

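Emit:
play_rows(targets=[{"slide": [10,-1.5,4],"turn": [0,0,0],"hand": 0},{"slide": [10,0,0],"turn": [0,0,0],"hand": 0},{"slide": [8,0,0],"turn": [0,0,0],"hand": 0},{"slide": [8,0,0],"turn": [0,0,0],"hand": 0}])

```text
clock: 41.0
eef_pos: [565.4, -9.1, 78.5]
tool_rot: [3.138, 0.003, -0.056]
force: [-3.2, 0.0, 1.6]
width: -0.3
```

Emit:
play_rows(targets=[{"slide": [8,0,0],"turn": [0,0,0],"hand": 0},{"slide": [8,0,0],"turn": [0,0,0],"hand": 0},{"slide": [6,0,0],"turn": [0,0,0],"hand": 0},{"slide": [0,0,0],"turn": [0,0,0],"hand": 0}])

```text
clock: 41.5
eef_pos: [589.2, -10.4, 78.7]
tool_rot: [3.138, -0.001, -0.056]
force: [-0.4, 0.7, -0.2]
width: -0.3
```

```bash
python3 - <<'E'
from h import *
st()
im,d,c,P=snap("wrist","31")
E
```

```text
41.5 [589.2 -10.4  78.7] [ 1.7979e+02 -6.0000e-02 -3.2000e+00] F [-0.4  0.7 -0.2] w -0.3 q [-0.14  0.72  0.16  1.81 -0.18  0.63  0.08]
```

View pics/wrist31.png

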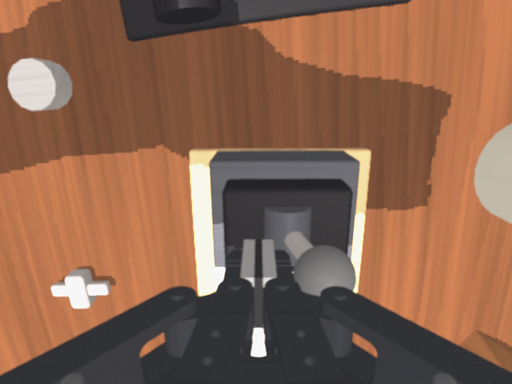

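Emit:
play_rows(targets=[{"slide": [3,0,0],"turn": [0,0,0],"hand": 0},{"slide": [3,0,0],"turn": [0,0,0],"hand": 0},{"slide": [2,0,0],"turn": [0,0,0],"hand": 0},{"slide": [0,0,0],"turn": [0,0,0],"hand": 0}])

```text
clock: 42.05
eef_pos: [596.1, -10.7, 78.6]
tool_rot: [3.138, 0.001, -0.056]
force: [-1.1, 0.4, 0.2]
width: 0.4
```

Emit:
play_rows(targets=[{"slide": [2,0,0],"turn": [0,0,0],"hand": 0},{"slide": [2,0,0],"turn": [0,0,0],"hand": 0},{"slide": [0,0,0],"turn": [0,0,0],"hand": 0},{"slide": [0,0,0],"turn": [0,0,0],"hand": 0}])

```text
clock: 42.55
eef_pos: [600.2, -11.0, 78.8]
tool_rot: [3.138, 0.0, -0.056]
force: [0.2, 0.2, -0.7]
width: 0.1
```

```bash
python3 - <<'E'
from h import *
st()
im,d,c,P=snap("wrist","32")
m=region(P,105,140,(632,-12),26); print(m.sum(),P[m].min(0),P[m].max(0))
E
```

```text
42.55 [600.2 -11.   78.8] [ 1.798e+02  1.000e-02 -3.200e+00] F [ 0.2  0.2 -0.7] w 0.1 q [-0.13  0.73  0.17  1.78 -0.18  0.65  0.08]
2938 [607.92485442 -14.74581957 105.00724904] [639.23341541   2.68301929 139.99258767]
```

View pics/wrist32.png

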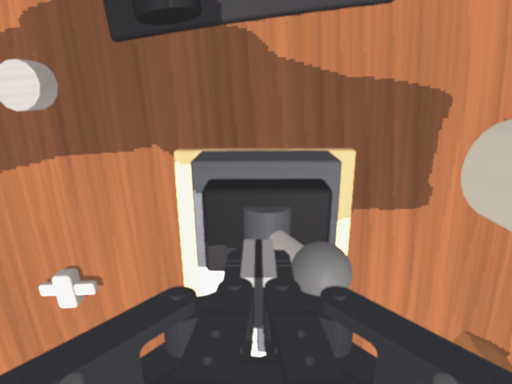

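Emit:
play_rows(targets=[{"slide": [2,0,0],"turn": [0,0,0],"hand": 0},{"slide": [1.5,0,0],"turn": [0,0,0],"hand": 0},{"slide": [0,0,0],"turn": [0,0,0],"hand": 0}])

```text
clock: 42.98
eef_pos: [602.4, -11.1, 78.5]
tool_rot: [3.138, 0.003, -0.056]
force: [-4.6, 1.2, 0.8]
width: 0.1
```

Emit:
play_rows(targets=[{"slide": [1.5,0,0],"turn": [0,0,0],"hand": 0},{"slide": [1,0,0],"turn": [0,0,0],"hand": 0},{"slide": [0,0,0],"turn": [0,0,0],"hand": 0}])

```text
clock: 43.35
eef_pos: [602.5, -11.1, 78.4]
tool_rot: [3.138, 0.007, -0.056]
force: [-9.3, 0.8, 5.6]
width: -0.3
```

```bash
python3 - <<'E'
from h import *
im,d,c,P=snap("wrist","33")
m=region(P,105,140,(632,-12),26); print(m.sum(),P[m].min(0),P[m].max(0))
E
```

```text
3115 [608.37771464 -14.88606196 105.0075554 ] [641.66543419   3.04424549 139.93601369]
```

Emit:
play_rows(targets=[{"slide": [-10,0,0],"turn": [0,0,0],"hand": 0},{"slide": [-20,0,-10],"turn": [0,0,0],"hand": 0},{"slide": [-20,0,-50],"turn": [0,0,0],"hand": 0},{"slide": [-10,-10,-60],"turn": [0,0,0],"hand": 0},{"slide": [-10,-20,-60],"turn": [0,0,0],"hand": 0}])

```text
clock: 44.02
eef_pos: [539.0, 22.1, 259.7]
tool_rot: [3.138, -0.003, -0.058]
force: [1.4, -0.2, 0.4]
width: 0.1
```

Emit:
play_rows(targets=[{"slide": [20,40,0],"turn": [0,0,0],"hand": 0},{"slide": [20,50,0],"turn": [0,0,0],"hand": 0},{"slide": [10,20,0],"turn": [0,0,0],"hand": 0},{"slide": [0,0,0],"turn": [0,0,0],"hand": 0},{"slide": [0,0,0],"turn": [0,0,0],"hand": 0}])

```text
clock: 44.65
eef_pos: [581.9, -87.8, 257.4]
tool_rot: [3.14, 0.001, -0.054]
force: [-0.6, -0.2, -1.3]
width: -0.1
```

```bash
python3 - <<'E'
from h import *
st()
im,d,c,P=snap("wrist","34")
def ball(P):
    m=region(P,100,140,(605,-10),55); q=P[m]; print("ball n",m.sum(),"x",q[:,0].min().round(1),q[:,0].max().round(1),"y",q[:,1].min().round(1),q[:,1].max().round(1),"z",q[:,2].max().round(1))
boxline(P,50,-70,70,-35.5,36,"unit")
for t,a,b in [("A",-94,-36.5),("B",-154,-96.5),("C",-250,-156.5)]: boxline(P,50,-70,70,a,b,t)
ball(P)
im,d,c,P=snap("scene","34"); micchk(P); ball(P)
for t,a,b in [("A",-94,-37),("B",-154,-97),("C",-250,-157)]: boxline(P,50,-70,70,a,b,t)
cv2.imwrite("pics/s34c.png",cv2.resize(im[140:310,110:390],None,fx=2.8,fy=2.8,interpolation=cv2.INTER_CUBIC))
snap("top","34")
E
```

```text
44.65 [581.9 -87.8 257.4] [ 1.7989e+02  4.0000e-02 -3.0900e+00] F [-0.6 -0.2 -1.3] w -0.1 q [-0.06  0.5   0.24  1.64 -0.13  1.02  0.18]
unit x',y'=(-0.1,-0.1) L90.0 W70.7 yaw' 0.00 n1991
A x',y'=(-0.5,-65.1) L89.1 W57.1 yaw' -0.01 n3150
B x',y'=(0.1,-125.3) L90.3 W57.5 yaw' 0.00 n2691
C x',y'=(-0.1,-185.9) L88.9 W58.8 yaw' -0.04 n1355
ball n 738 x 614.5 641.3 y -23.6 2.1 z 130.7
mic n 535 X -59.2 -26.5 Y -58.9 60.2 ztop 62.9
ball n 92 x 619.3 642.3 y -20.0 2.3 z 129.9
A x',y'=(0.8,-65.5) L90.7 W55.1 yaw' -0.73 n239
B x',y'=(0.3,-125.2) L90.5 W56.4 yaw' 0.35 n303
C x',y'=(0.7,-186.0) L91.1 W58.0 yaw' -0.29 n280
```

View pics/wrist34.png

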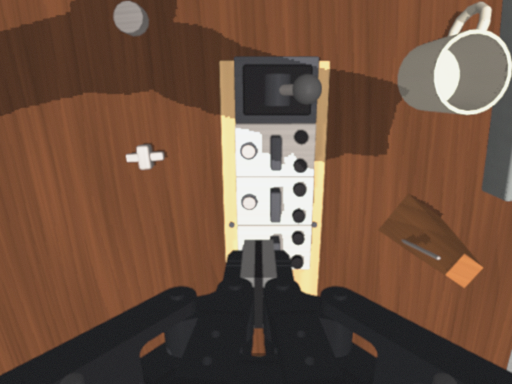

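View pics/s34c.png

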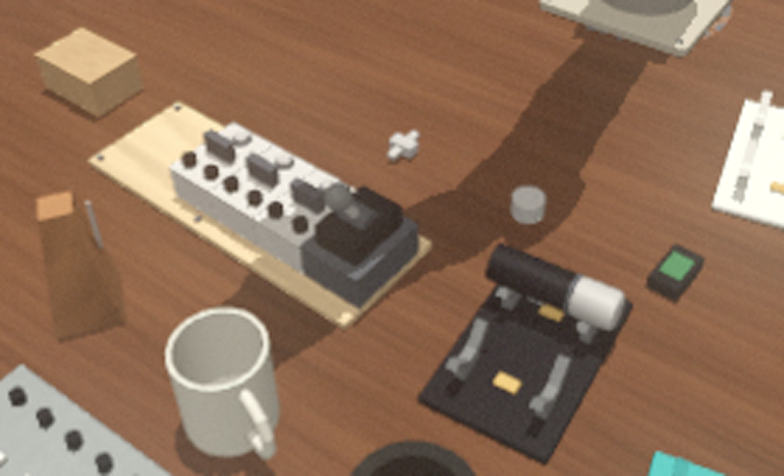

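```bash
python3 - <<'E'
from h import *
print(finish_job()); st()
E
```

```text
the job is handed in; nothing more can be done
None
the job is handed in; nothing more can be done
```

The board is set up as asked and the job is handed in, at about 45 s of the 210 s allowed.

- **Modules:** The scene had three, one on the board and two on the table. All stand in one row from the power unit, each pushed flush against its neighbour with about 6–8 N and foot switches to the front. In the last wrist picture their front-to-back offsets from the power unit were within about 0.5 mm, yaw within 0.1°, and no gap showed. The last scene view scattered more, to 0.8 mm and 0.7°.
- **Microphone:** Only one was there. It lies in the near lane of the black cradle, centred over both saddles to within about 1 mm.
- **Lever:** Thrown last, until it met its stop at about 9 N. It stayed there, with the ball 23 mm past the pivot against 24 mm expected. That 1 mm is within camera accuracy.

**Disagreements and first tries:**
- The reported tool tip lies about 25 mm beyond the fingers seen in the wrist camera, so my first grasp on module A closed above its bar. I used the observed finger position from then on.
- The top camera read about 2 mm off in x compared with the wrist camera, so I relied on the wrist camera for fine alignment.
- Module A first sat about 1.3 mm off line. I re-seated it before placing the next one.

I saw no module knocked aside, and I touched none of the other things on the table.

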